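# Lay out the blocks of a four-colour print

## Robot

A 6-joint arm with a two-finger parallel gripper is mounted at the origin on the work surface. World frame = base frame: x ahead of the robot, y to its left, z up, the work surface at z = 0. Lengths are in m, angles in rad, forces in N, time in s.
With the tool pointing down it reaches from about 0.3 to 0.875 m from the base axis. Payload 6.4 kg.
Tool frame: the origin (TCP) lies between the finger pads; the fingertips stand tip_extent ahead of it and the grasp point (between the pads) lies 5 mm behind it (tip_extent is the distance from the TCP to the fingertips, in m); z points along the fingers, y is the direction in which the jaws open and shut (so a half turn about z gives the same grasp; the last joint's range is limited). The gripper opens to 85 mm and grips with 20 to 120 N. Pads are 22 mm wide; open, the fingers measure 114 mm over their backs; the gripper's body (76 mm by 85 mm) begins 54 mm behind the grasp point. The pads swing forward as they close: fully open they stand 13 mm farther back than shut.
Start: joints at [0.918, 0.181, 1.607, -0, 1.354, -0.206], TCP at [0.248, 0.519, 0.245] pointing down, gripper open.
Joint ranges: [-2.99, 2.99], [-0.89, 2.07], [0.3, 2.58], [-1.14, 4.28], [0, 2.63], [-3.12, 3.12]. Speed limits (rad/s): [2.57, 2.57, 3.01, 3.14, 3.14, 3.14].

## Interface

Orientations are given as a unit quaternion [w, x, y, z].
In Python, from bench import * gives the robot as it stands.
- The arm moves only by the shell command python3 -m jog 'ROWS'. ROWS is JSON, a list of rows, each a list of 3 entries, a list of its own where there are three numbers: the shift along the tool's x, y, z in mm, then the turn, a rotation vector about the tool's x, y, z in rad, then the opening, from 0 (shut) to 1 (fully open). A call has 1 to 20 rows; each row is the pose to reach, as a shift and turn from the pose measured when the call began, along the tool's axes at that moment; what a row does not reach only later rows make up. A row lasts 1/12 s, in which the tool goes at most 41.7 mm and 7.16 degrees, less where a joint would pass 70% of its speed; a pose out of reach is approached as far as the arm can. A call with a gripper value outside its range is refused whole. The fingers move at their own pace and stop on an object; the grip force is fixed at half the most. Time passes only in rows, so rows that repeat a pose let the fingers close. It gives the time, the measured TCP pose, the force and the opening at its end, in the units of the state.
- get_obs(): the state, without advancing time (a new reading comes with each control period).
- camera(name): name is "side" or "top" or "wrist"; returns (picture, depth): 480x640x3 uint8, red, green, blue; 480x640 float32, m along the optical axis (not along the pixel's ray), 0 where there is no reading.
- get_calibration(name): a dict with "fx", "fy", "cx", "cy" (pixels), "world_from_camera" (4x4, takes a point from camera to world coordinates). Camera axes: x right, y down, z forward; pixel columns grow to the right and rows downward; lengths in m; the calibration is good to about 2 mm. A picture is of the moment at which its call begins: read the wrist's pose just before it. get_calibration takes no time and is no camera call; for the wrist camera it gives the pose at the moment of the call.
- hand_in(): hands the job in, once; it reports no verdict.
The state is a dict: "time_s": time; "q": joint angles; "dq": joint speeds; "joint_efforts": joint torques, N m; "eef_pos": TCP position; "eef_rot": TCP orientation; "wrist_force": force on the tool from outside, world axes, zero at the start; "torque": the same for the moment, N m; "opening": opening from 0.0 (shut) to 1.0 (fully open).
Only numpy, scipy, OpenCV 4.12 (cv2) and the standard library are available. Lean on these libraries where they do the work, as an engineer would, in place of code of your own. Each camera call takes 0.05 s, during which the arm holds its last target.

## Task

Get the blocks of a four-colour print ready for printing. Lay the yellow block, which prints first, on the dark steel proofing bed, centred within its brass outline and square with it; stack the other three centred in the wooden caddy, lengthwise between its two end cheeks, with black at the bottom, then blue, then red on top, ink sides up and neatly squared up. Leave the blank block, the ink jar, the graver and the brayer where they are.

Things in the scene. Friction and masses are not known exactly. Their poses are not given: they have to be found in the camera images.
- block_black: boxwood printing block, 80 x 50 x 23 mm (x, y, z), pale wood with its top (+z) and the upper 7 mm of its sides inked black, an engraved pale sprig in the ink; loose, about 85 g, lies ink side up on the worktop at any place and yaw. Origin: centre of the underside; x along the 80 mm length. Half a turn makes no difference.
- block_blue: boxwood printing block, 80 x 50 x 23 mm (x, y, z), pale wood with its top (+z) and the upper 7 mm of its sides inked blue, an engraved pale sprig in the ink; loose, about 85 g, lies ink side up on the worktop at any place and yaw. Origin: centre of the underside; x along the 80 mm length. Half a turn makes no difference.
- block_red: boxwood printing block, 80 x 50 x 23 mm (x, y, z), pale wood with its top (+z) and the upper 7 mm of its sides inked red, an engraved pale sprig in the ink; loose, about 85 g, lies ink side up on the worktop at any place and yaw. Origin: centre of the underside; x along the 80 mm length. Half a turn makes no difference.
- block_yellow: boxwood printing block, 80 x 50 x 23 mm (x, y, z), pale wood with its top (+z) and the upper 7 mm of its sides inked yellow, an engraved pale sprig in the ink; loose, about 85 g, lies ink side up on the worktop at any place and yaw. Origin: centre of the underside; x along the 80 mm length. Half a turn makes no difference.
- block_blank: bystander: plain uninked boxwood block, 80 x 50 x 23 mm, pale wood all over; loose. Origin: centre of the underside; x along the length.
- caddy: target: dark wooden caddy for a stack of blocks, fixed to the worktop. Base board 112 x 60 mm, 8 mm thick (the blocks lie on it, 8 mm above the worktop), with an 8 mm thick cheek at each end in x, whose top is 20 mm above the worktop; 96 mm clear between the cheeks, open at both long sides (y). Origin: centre of the underside, at worktop height; x along the length, from cheek to cheek.
- bed: target: dark steel proofing bed, a flat plate 110 x 76 mm, 12 mm thick, fixed to the worktop, with a thin flush brass outline of about 94 x 64 mm centred on top. Origin: centre of the underside, at worktop height, so its top is 12 mm above; x along the length.
- ink_jar: bystander: green glass ink jar with a pale band and a black lid, 62 mm in diameter, 58 mm tall; loose. Origin: centre of the underside, z up.
- graver: bystander: engraver's tool lying flat, brown mushroom handle 42 mm long and 26 mm thick at the -x end, thin steel shaft to +x, 107 mm long in all; loose. Origin: below its mid-length.
- brayer: bystander: ink roller lying on a dark slab at the robot's left, outside the working area: black rubber roller 90 mm wide and 44 mm in diameter at +x, orange handle towards -x, 190 mm long in all, 44 mm tall; loose. Origin: between roller and handle, at its underside.
There are look-alikes about, which are no part of the job. What is meant by the bed is not green, pink or turquoise, and is the smaller of those in its own colour.

How it is judged:
By the outcome, as a careful person would: the job done as asked, in the order asked, and still so for the second after the job is handed in, with the robot touching nothing.
It also fails if it takes over 120 s, if anything falls off the work surface, if the arm or the gripper's body presses on something with over 40 N, if the wrist force passes 120 N, or if a joint passes its speed limit or range.

## Working session

There is one attempt and no reset: what is moved stays moved. The work goes in short steps, Python scripts to look and compute and a shell command to move; the robot and the scene stay as the last step left them, time stands still between calls to the robot, and variables do not carry over. Pictures are saved under pics/ and viewed, and the job is handed in when it is done.

```bash
ls; mkdir -p pics
python3 - <<'E'
from bench import *
import cv2
o=get_obs();print(o)
for n in ["top","side","wrist"]:
    p,d=camera(n);cv2.imwrite(f"pics/{n}0.png",p[:,:,::-1]);c=get_calibration(n);print(n,c)
E
```

```text
pics
{'time_s': 0.0, 'q': array([ 9.17723663e-01,  1.81554779e-01,  1.60799844e+00, -1.95730030e-05,
        1.35380632e+00, -2.06294236e-01]), 'dq': array([-2.08820384e-04,  1.32543701e-03,  1.12834285e-03, -5.58459571e-05,
        1.39300938e-03,  1.35445140e-03]), 'joint_efforts': array([-1.19493334e-04, -4.44890249e+01, -3.51328683e+01, -1.87828614e-04,
        9.45926149e-03,  4.18329137e-05]), 'eef_pos': array([0.2480948 , 0.51813824, 0.24438103]), 'eef_rot': array([-3.59339392e-04,  2.21533739e-01,  9.75152307e-01, -8.07113361e-04]), 'wrist_force': array([0.47297698, 0.68680019, 0.11165104]), 'torque': array([-0.02723062,  0.06973818, -0.02984609]), 'opening': 0.9972854740846846}
top {'fx': 572.0731824499331, 'fy': 572.0731824499331, 'cx': 325.81596609260936, 'cy': 243.05907218669438, 'world_from_camera': array([[-0.01897941, -0.99314356,  0.11535017,  0.38475627],
       [-0.99975685,  0.0201469 ,  0.00896372,  0.05328746],
       [-0.01122621, -0.11515199, -0.99328445,  1.40165639],
       [ 0.        ,  0.        ,  0.        ,  1.        ]])}
side {'fx': 488.6819390754572, 'fy': 488.6819390754572, 'cx': 313.44491847298457, 'cy': 244.3565825891011, 'world_from_camera': array([[ 0.76835896, -0.42647533,  0.47722459, -0.00267673],
       [-0.63988941, -0.49687741,  0.58622042, -0.56903561],
       [-0.01288642, -0.75579867, -0.65467725,  0.74608248],
       [ 0.        ,  0.        ,  0.        ,  1.        ]])}
wrist {'fx': 330.6976826503849, 'fy': 330.6976826503849, 'cx': 319.24604910891486, 'cy': 242.88525572627105, 'world_from_camera': array([[ 0.43221137,  0.87056885,  0.23516632,  0.18928067],
       [ 0.90177143, -0.4168873 , -0.11407574,  0.54652292],
       [-0.00127294,  0.2613711 , -0.96523755,  0.37267283],
       [ 0.        ,  0.        ,  0.        ,  1.        ]])}
```

View pics/top0.png

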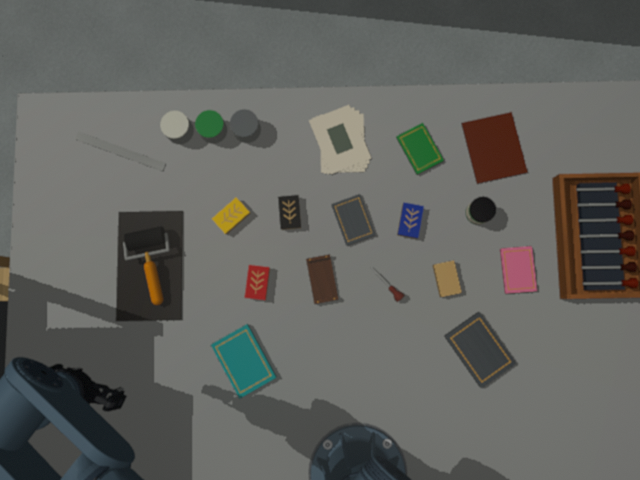

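View pics/side0.png

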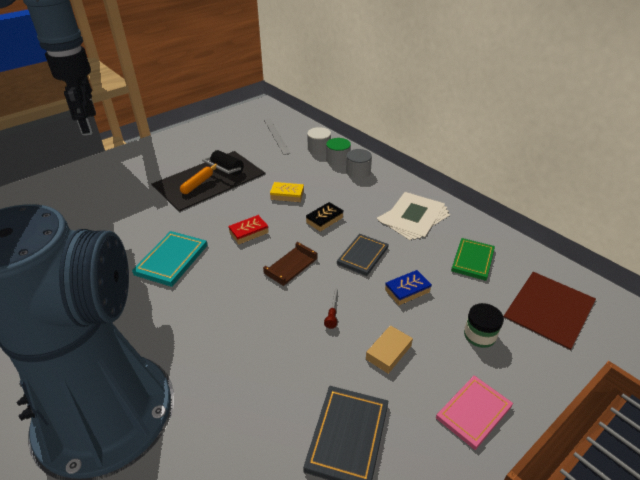

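View pics/wrist0.png

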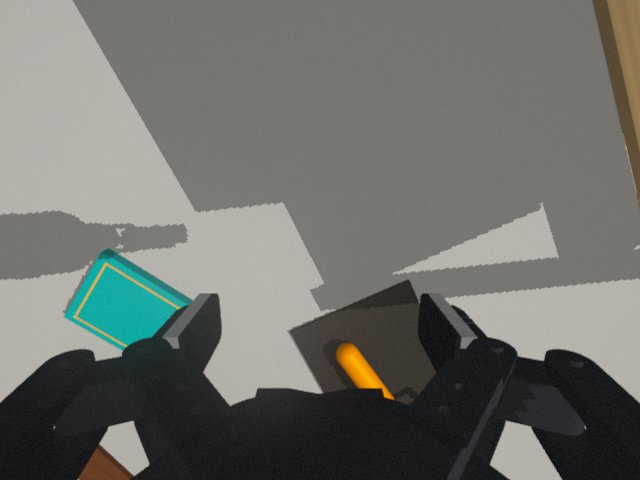

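```bash
cat > h.py <<'E'
from bench import *
import cv2, numpy as np
from scipy.spatial.transform import Rotation as R
def toz(c,uv,z):
    "pixels -> world points on plane z"
    uv=np.atleast_2d(np.asarray(uv,float)); T=c["world_from_camera"]
    r=np.c_[(uv[:,0]-c["cx"])/c["fx"],(uv[:,1]-c["cy"])/c["fy"],np.ones(len(uv))]@T[:3,:3].T
    o=T[:3,3]; s=(z-o[2])/r[:,2]; return o+r*s[:,None]
def proj(c,P):
    P=np.atleast_2d(np.asarray(P,float)); T=c["world_from_camera"]
    p=(P-T[:3,3])@T[:3,:3]; return np.c_[p[:,0]/p[:,2]*c["fx"]+c["cx"],p[:,1]/p[:,2]*c["fy"]+c["cy"]]
def rect(P):
    (cx,cy),(w,h),a=cv2.minAreaRect((P[:,:2]*1000).astype(np.float32))
    if w<h: w,h,a=h,w,a+90
    a=(a+90)%180-90
    return np.array([cx,cy]),w,h,a
def obj(name,p,c,mask,seed,z):
    n,l,s,ce=cv2.connectedComponentsWithStats(mask.astype(np.uint8),connectivity=8)
    win=l[seed[1]-6:seed[1]+7,seed[0]-6:seed[0]+7]; w=win[win>0]
    if len(w)==0: print(name,"none");return None
    k=np.bincount(w).argmax()
    cs,_=cv2.findContours((l==k).astype(np.uint8),cv2.RETR_EXTERNAL,cv2.CHAIN_APPROX_NONE)
    pts=max(cs,key=len)[:,0,:]
    r=rect(toz(c,pts,z)); print(name,"c mm",r[0].round(1),"size %.1f %.1f yaw %.2f"%r[1:],"n",s[k,4]); return r
def pose():
    o=get_obs(); q=o["eef_rot"]; r=R.from_quat([q[1],q[2],q[3],q[0]]); return o,r
def go(x,y,z,yaw):
    "shift (tool mm) and rotvec to TCP x,y,z mm with tool-down; yaw deg = world direction of jaw axis (tool y), mod 180"
    o,r=pose(); best=None
    for k in (0,180):
        t=np.radians(yaw+k); yv=np.array([np.cos(t),np.sin(t),0]); zv=np.array([0,0,-1.]); xv=np.cross(yv,zv)
        g=R.from_matrix(np.c_[xv,yv,zv]); rv=(r.inv()*g).as_rotvec()
        if best is None or np.linalg.norm(rv)<np.linalg.norm(best[0]): best=(rv,k)
        print("opt",k,"rv",rv.round(3), "deg %.1f"%np.degrees(np.linalg.norm(rv)))
    d=np.array([x,y,z])/1000-o["eef_pos"]
    print("shift mm",(r.inv().apply(d)*1000).round(1),"TCP",(o["eef_pos"]*1000).round(1),"t %.2f"%o["time_s"],"q6 %.2f"%o["q"][5],"open %.2f"%o["opening"],"F",o["wrist_force"].round(1))
E
python3 - <<'E'
from h import *
p=cv2.imread("pics/top0.png")
for n,(a,b,w,h) in {"beds":(320,180,220,220),"blk":(200,170,240,140)}.items():
    cr=p[b:b+h,a:a+w];cv2.imwrite(f"pics/crop_{n}.png",cv2.resize(cr,None,fx=3 if n!="beds" else 2.7,fy=3 if n!="beds" else 2.7,interpolation=cv2.INTER_CUBIC))
c=get_calibration("top")
hsv=cv2.cvtColor(p,cv2.COLOR_BGR2HSV)
for n,s in dict(black=(289,212),blue=(411,220),red=(258,282),yellow=(231,215),blank=(447,279),caddy=(322,279),bed=(353,219),big=(480,348)).items(): print(n,hsv[s[1]-3:s[1]+4:3,s[0]-3:s[0]+4:3].reshape(-1,3)[:4].tolist(), hsv[s[1],s[0]+8].tolist())
E
```

```text
black [[19, 100, 87], [18, 86, 77], [19, 113, 113], [19, 77, 63]] [30, 14, 37]
blue [[163, 30, 101], [120, 54, 100], [122, 92, 105], [122, 85, 105]] [114, 187, 113]
red [[4, 174, 141], [3, 178, 142], [9, 152, 143], [13, 137, 145]] [1, 188, 138]
yellow [[23, 190, 168], [24, 205, 172], [23, 178, 165], [23, 192, 169]] [24, 218, 177]
blank [[19, 120, 147], [19, 121, 147], [19, 123, 147], [19, 121, 147]] [19, 122, 146]
caddy [[12, 115, 71], [11, 113, 72], [10, 113, 72], [11, 111, 71]] [9, 109, 70]
bed [[80, 11, 67], [98, 15, 69], [80, 11, 68], [80, 11, 67]] [90, 15, 68]
big [[90, 12, 62], [98, 16, 62], [90, 16, 62], [90, 8, 62]] [100, 13, 60]
```

View pics/crop_beds.png

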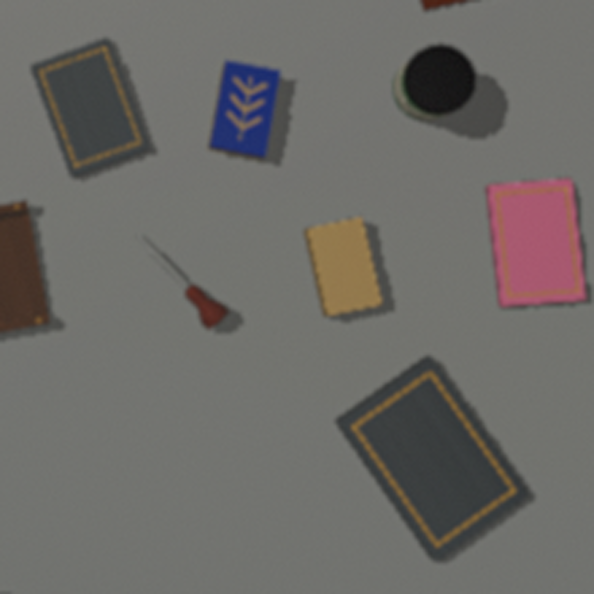

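View pics/crop_blk.png

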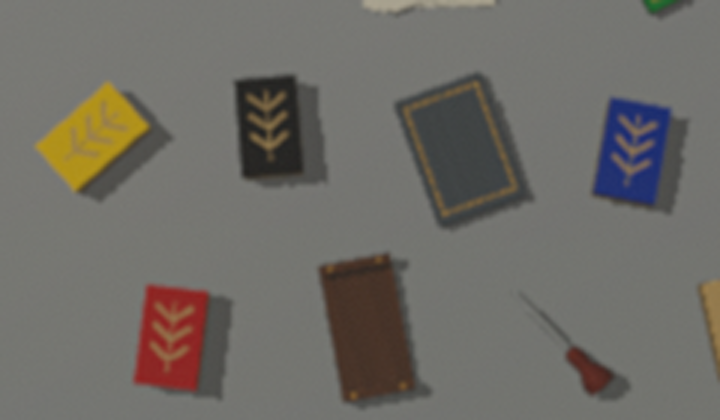

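The dark beds are at (353,219) and (480,348); (242,360) is turquoise, (420,148) green and (518,270) pink. The one at (353,219) is dark and the smaller of the two dark ones, so it is the bed. I'll confirm that by its measured size.

```bash
cat > seg.py <<'E'
from h import *
def masks(p):
    h=cv2.cvtColor(cv2.cvtColor(p,cv2.COLOR_RGB2BGR),cv2.COLOR_BGR2HSV).astype(int); H,S,V=h[...,0],h[...,1],h[...,2]
    return dict(yellow=(H>20)&(H<30)&(S>160)&(V>80),red=((H<8)|(H>172))&(S>150)&(V>90),blue=(H>110)&(H<128)&(S>130)&(V>60),
      black=(V<52),blank=(H>14)&(H<22)&(S>95)&(V>110),caddy=(H>5)&(H<20)&(S>80)&(V<100),dark=(H>75)&(H<110)&(V<76)&(V>50),brass=(H>14)&(H<25)&(S>60))
E
python3 - <<'E'
from seg import *
p=cv2.imread("pics/top0.png")[:,:,::-1].copy(); c=get_calibration("top"); m=masks(p)
obj("yellow",p,c,m["yellow"],(231,215),.023);obj("red",p,c,m["red"],(258,282),.023);obj("blue",p,c,m["blue"],(411,220),.023)
obj("black",p,c,m["black"],(289,212),.023);obj("blank",p,c,m["blank"],(447,279),.023);obj("caddy",p,c,m["caddy"],(322,279),.014)
obj("bed",p,c,m["dark"],(353,219),.012);obj("big",p,c,m["dark"],(480,348),.012);obj("bedbrass",p,c,m["brass"],(338,205),.012)
_,d=camera("top")
T=c["world_from_camera"]
for n,s in dict(table=(380,250),yellow=(231,215),black=(289,212),bed=(353,219),caddy=(322,279),blue=(411,220)).items():
    z=np.median(d[s[1]-3:s[1]+4,s[0]-3:s[0]+4]); print(n,(T[:3,:3]@[(s[0]-c["cx"])/c["fx"]*z,(s[1]-c["cy"])/c["fy"]*z,z]+T[:3,3])*1000)
E
```

```text
yellow c mm [618.3 297.3] size 78.3 50.2 yaw -49.25 n 588
red c mm [453.7 233.7] size 77.6 48.7 yaw -7.64 n 539
blue c mm [ 597.3 -141.3] size 78.1 48.2 yaw -12.32 n 436
black c mm [623.3 153.4] size 78.0 47.2 yaw 3.74 n 399
blank c mm [ 453.3 -224. ] size 78.5 50.7 yaw 10.67 n 691
caddy c mm [459.1  76.8] size 110.6 56.6 yaw 9.72 n 1028
bed c mm [604.1  -1.8] size 82.4 52.6 yaw 19.31 n 704
big c mm [ 283.5 -297.4] size 115.3 73.8 yaw 33.21 n 1520
bedbrass c mm [604.3  -1.7] size 97.0 67.0 yaw 18.88 n 255
table [527.77193641 -67.15805898  -1.33096269]
yellow [618.73954387 296.32267169  22.20306822]
black [623.15346656 154.257698    22.50487353]
bed [604.27820982  -2.06590716  11.90180475]
caddy [458.73462333  76.83801015   7.3697982 ]
blue [ 597.14591081 -142.61929901   22.92916019]
```

```bash
python3 - <<'E'
from h import *
import bench
print([x for x in dir(bench) if not x.startswith('_')]); print(getattr(bench,'tip_extent',None))
go(618,297,140,40.75)
E
python3 -m jog --help 2>&1 | head -20
```

```text
['MotionError', 'camera', 'get_calibration', 'get_obs', 'hand_in', 'tip_extent']
0.014
opt 0 rv [-0.001  0.     0.413] deg 23.7
opt 180 rv [-0.000e+00 -2.000e-03 -2.729e+00] deg 156.3
shift mm [-429.1  -39.7  104.7] TCP [248.2 518.3 244.7] t 0.20 q6 -0.21 open 1.00 F [ 0.8 -0.2  0.7]
invalid input: not JSON, or not a number
```

```bash
python3 -m jog '[[[-429,-40,105],[0,0,0.413],1],[[-429,-40,105],[0,0,0.413],1],[[-429,-40,105],[0,0,0.413],1],[[-429,-40,105],[0,0,0.413],1],[[-429,-40,105],[0,0,0.413],1],[[-429,-40,105],[0,0,0.413],1],[[-429,-40,105],[0,0,0.413],1],[[-429,-40,105],[0,0,0.413],1],[[-429,-40,105],[0,0,0.413],1],[[-429,-40,105],[0,0,0.413],1],[[-429,-40,105],[0,0,0.413],1],[[-429,-40,105],[0,0,0.413],1],[[-429,-40,105],[0,0,0.413],1],[[-429,-40,105],[0,0,0.413],1],[[-429,-40,105],[0,0,0.413],1]]'
cat > look.py <<'E'
from seg import *
import sys
def look(tag):
    c=get_calibration("wrist"); p,d=camera("wrist"); cv2.imwrite(f"pics/{tag}.png",p[:,:,::-1]); np.savez(f"pics/{tag}.npz",p=p,d=d,c=c); return p,d,c
E
python3 - <<'E'
from look import *
p,d,c=look("w_y1"); print(proj(c,[.618,.297,.023]))
m=masks(p); uv=proj(c,[.618,.297,.023])[0].astype(int); obj("yellow",p,c,m["yellow"],uv,.023)
go(618,297,18,40.75)
E
```

```text
time_s: 1.45
eef_pos: [0.6168, 0.2978, 0.1399]
eef_rot: [-0.0, 0.416, 0.909, -0.0]
wrist_force: [-0.8, 0.4, -0.1]
opening: 1.001
[[319.68415762 243.40139462]]
yellow c mm [617.7 297.6] size 80.2 50.1 yaw -49.16 n 5975
opt 0 rv [-0.001  0.     0.001] deg 0.1
opt 180 rv [-0.00e+00 -1.00e-03 -3.14e+00] deg 179.9
shift mm [ -1.5   0.4 122.2] TCP [616.8 298.  140.2] t 1.50 q6 -0.44 open 0.99 F [ 0.2  0.5 -0.3]
```

View pics/w_y1.png

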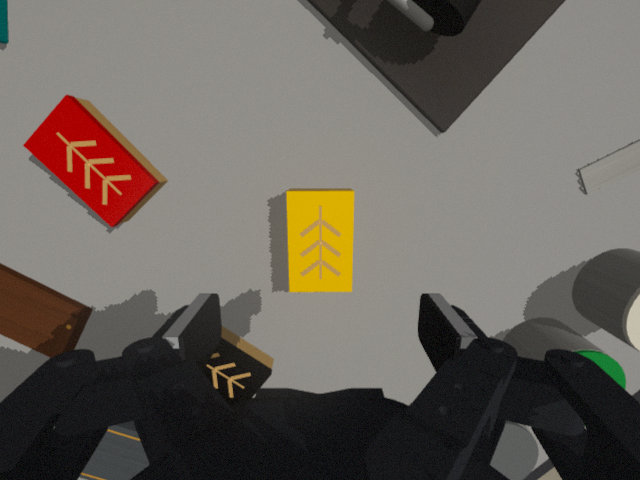

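The wrist picture shows the yellow block centred and square at (320,241). It measures 80.2x50.1 mm and agrees with the top camera within 1 mm, so I'm descending to grip it.

```bash
python3 -m jog '[[[-1,0,40],[0,0,0],1],[[-1,0,75],[0,0,0],1],[[-1,0,105],[0,0,0],1],[[-1,0,122],[0,0,0],1],[[-1,0,122],[0,0,0],1],[[-1,0,122],[0,0,0],0],[[-1,0,122],[0,0,0],0],[[-1,0,122],[0,0,0],0],[[-1,0,122],[0,0,0],0],[[-1,0,122],[0,0,0],0],[[-1,0,122],[0,0,0],0],[[-1,0,122],[0,0,0],0],[[-1,0,122],[0,0,0],0],[[-1,0,122],[0,0,0],0]]'
python3 - <<'E'
from look import *
go(604.3,-1.7,170,108.9)
E
```

```text
time_s: 2.67
eef_pos: [0.6194, 0.298, 0.0214]
eef_rot: [0.002, 0.416, 0.909, 0.001]
wrist_force: [-0.2, 1.0, 6.8]
opening: 0.562
opt 0 rv [ 0.002  0.004 -1.188] deg 68.1
opt 180 rv [ 0.005 -0.002  1.954] deg 111.9
shift mm [-217.1 -206.9 -149. ] TCP [619.4 298.   21.4] t 2.67 q6 -0.44 open 0.56 F [-0.2  1.   6.8]
```

```bash
python3 -m jog '[[[0,0,-20],[0,0,0],0],[[0,0,-60],[0,0,0],0],[[0,0,-60],[0,0,0],0],[[0,0,-60],[0,0,0],0]]'
python3 - <<'E'
from look import *
p,d,c=look("w_y2")
p,d=camera("side");cv2.imwrite("pics/s_y2.png",cv2.resize(p[80:260,200:400,::-1],None,fx=3,fy=3,interpolation=cv2.INTER_CUBIC))
go(604.3,-1.7,170,108.9)
E
```

```text
time_s: 3.0
eef_pos: [0.6221, 0.2988, 0.0862]
eef_rot: [0.005, 0.416, 0.909, 0.004]
wrist_force: [-0.2, -0.3, -1.2]
opening: 0.565
opt 0 rv [ 0.003  0.005 -1.188] deg 68.1
opt 180 rv [ 0.005 -0.003  1.954] deg 111.9
shift mm [-217.2 -206.8  -88.6] TCP [619.1 297.9  81.9] t 3.10 q6 -0.44 open 0.57 F [-1.  -0.4  0.1]
```

View pics/w_y2.png

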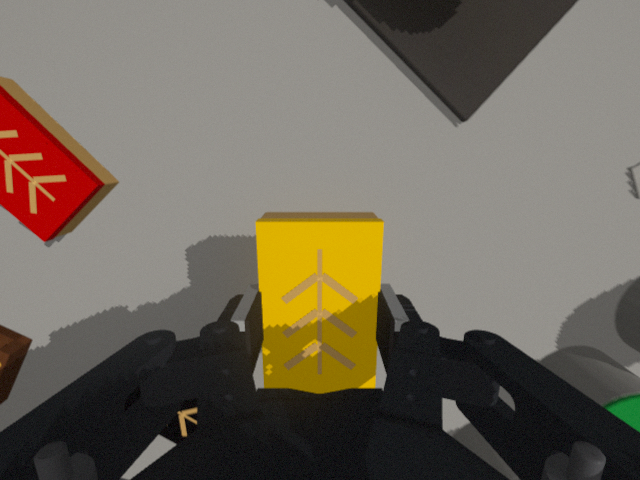

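View pics/s_y2.png

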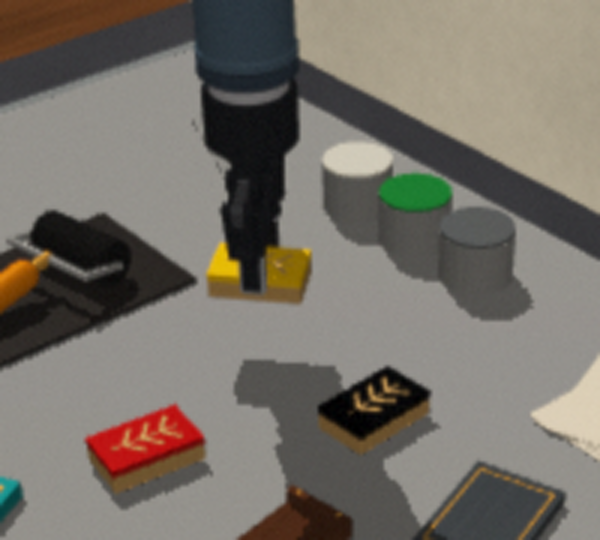

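```bash
cat > held.py <<'E'
from look import *
def held(tag,dist=None):
    "block held: pixel corners of far top edge -> block centre & yaw in tool frame, using current TCP"
    p,d,c=look(tag); o,r=pose()
    return p,d,c,o,r
def px2tool(c,o,r,uv,dep):
    uv=np.atleast_2d(uv).astype(float); T=c["world_from_camera"]
    P=np.c_[(uv[:,0]-c["cx"])/c["fx"],(uv[:,1]-c["cy"])/c["fy"],np.ones(len(uv))]*np.reshape(dep,(-1,1))
    W=P@T[:3,:3].T+T[:3,3]; return r.inv().apply(W-o["eef_pos"])*1000
E
python3 - <<'E'
from held import *
a=np.load("pics/w_y2.npz",allow_pickle=True);p,d=a["p"],a["d"]
cv2.imwrite("pics/w_y2c.png",cv2.resize(p[200:400,230:410,::-1],None,fx=3,fy=3,interpolation=cv2.INTER_CUBIC))
c=get_calibration("wrist");o,r=pose()
for uv in [(300,240),(350,240),(350,260),(290,240),(320,270)]:
    dd=np.median(d[uv[1]-2:uv[1]+3,uv[0]-2:uv[0]+3]);print(uv,dd,px2tool(c,o,r,uv,dd).round(1))
E
```

```text
(300, 240) 0.13123155 [[32.2 -7.4 -1.1]]
(350, 240) 0.13110574 [[32.2 12.4 -1.2]]
(350, 260) 0.13345855 [[23.8 12.7 -1.1]]
(290, 240) 0.13112572 [[ 32.2 -11.4  -1.2]]
(320, 270) 0.13436028 [[19.6  0.5 -1.3]]
```

View pics/w_y2c.png

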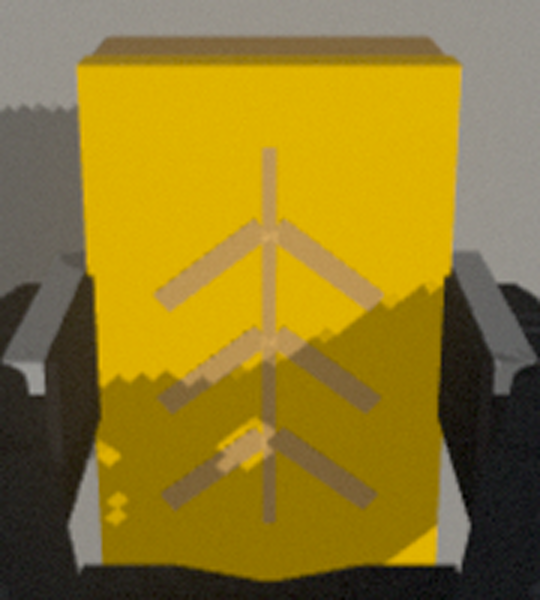

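```bash
cat >> held.py <<'E'
def held_edge(c,o,r,uvL,uvR,top=-1.2):
    "far top corners -> tool-plane z=top (mm); block centre in tool frame, yaw err"
    out=[]
    for uv in (uvL,uvR):
        a=px2tool(c,o,r,uv,.05)[0];b=px2tool(c,o,r,uv,.3)[0];s=(top-a[2])/(b[2]-a[2]);out.append(a+s*(b-a))
    L,Rr=out; e=Rr-L; ang=np.degrees(np.arctan2(-e[0],e[1])); m=(L+Rr)/2
    n=np.array([np.cos(np.radians(ang)),np.sin(np.radians(ang))])
    ce=m[:2]-40*n
    print("corners tool",L.round(1),Rr.round(1),"width %.1f"%np.linalg.norm(e),"yaw in tool %.2f deg"%ang,"centre tool xy",ce.round(2)); return ce,ang
def tool_target(x,y,ce,jaw):
    "TCP world xy (mm) so that block with tool-frame centre ce sits at x,y; jaw=world dir of tool y"
    t=np.radians(jaw);yv=np.array([np.cos(t),np.sin(t)]);xv=np.array([-yv[1],yv[0]])
    xv=np.cross([*yv,0],[0,0,-1])[:2]
    return np.array([x,y])-ce[0]*xv-ce[1]*yv
E
python3 - <<'E'
from held import *
c=get_calibration("wrist");o,r=pose()
held_edge(c,o,r,(256.3,221.7),(383.7,221.7))
print("tool x,y world",r.apply([1,0,0]).round(3),r.apply([0,1,0]).round(3))
go(604.3,-1.7,170,108.9)
E
```

```text
corners tool [ 39.6 -24.3  -1.2] [39.6 25.4 -1.2] width 49.8 yaw in tool 0.00 deg centre tool xy [-0.4   0.54]
tool x,y world [-0.654  0.757 -0.002] [0.757 0.654 0.005]
opt 0 rv [ 0.003  0.005 -1.188] deg 68.1
opt 180 rv [ 0.005 -0.003  1.954] deg 111.9
shift mm [-217.2 -206.8  -88.6] TCP [619.1 297.9  81.9] t 3.10 q6 -0.44 open 0.57 F [-1.  -0.4  0.1]
```

Run:
```python
from held import *
go(604.3+104,-1.7+36,150,108.9)
```

```text
opt 0 rv [ 0.003  0.005 -1.188] deg 68.1
opt 180 rv [ 0.005 -0.003  1.954] deg 111.9
shift mm [-257.9 -104.7  -68. ] TCP [619.1 297.9  81.9] t 3.10 q6 -0.44 open 0.57 F [-1.  -0.4  0.1]
```

```bash
python3 -m jog '[[[-10,-5,-40],[0,0,-0.1],0],[[-258,-105,-68],[0.003,0.005,-1.188],0],[[-258,-105,-68],[0.003,0.005,-1.188],0],[[-258,-105,-68],[0.003,0.005,-1.188],0],[[-258,-105,-68],[0.003,0.005,-1.188],0],[[-258,-105,-68],[0.003,0.005,-1.188],0],[[-258,-105,-68],[0.003,0.005,-1.188],0],[[-258,-105,-68],[0.003,0.005,-1.188],0],[[-258,-105,-68],[0.003,0.005,-1.188],0],[[-258,-105,-68],[0.003,0.005,-1.188],0],[[-258,-105,-68],[0.003,0.005,-1.188],0],[[-258,-105,-68],[0.003,0.005,-1.188],0],[[-258,-105,-68],[0.003,0.005,-1.188],0],[[-258,-105,-68],[0.003,0.005,-1.188],0]]'
python3 - <<'E'
from held import *
p,d,c,o,r=held("w_b1"); print(proj(c,[.604,-.0017,.012]))
go(604.3,-1.7,60,108.9)
E
```

```text
time_s: 4.27
eef_pos: [0.7077, 0.0346, 0.1494]
eef_rot: [-0.001, -0.164, 0.987, 0.0]
wrist_force: [0.6, -0.3, -0.7]
opening: 0.569
[[318.84631086  91.64163421]]
opt 0 rv [ 0.    -0.001 -0.001] deg 0.1
opt 180 rv [-2.000e-03 -0.000e+00  3.141e+00] deg 180.0
shift mm [109.6  -0.8  89.7] TCP [707.8  34.6 149.6] t 4.32 q6 -2.02 open 0.57 F [ 0.4 -0.6 -1.7]
```

View pics/w_b1.png

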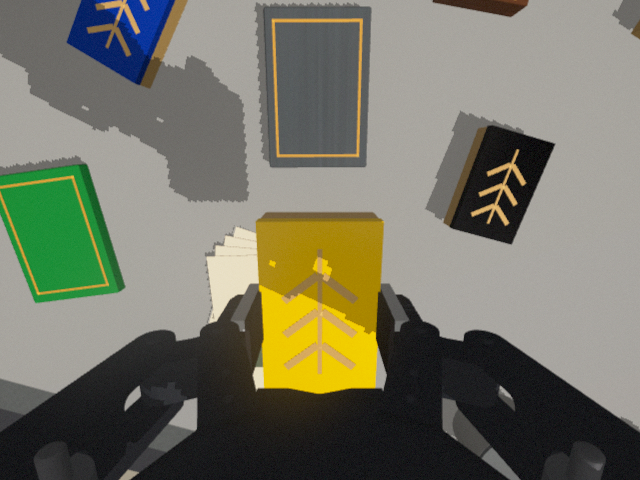

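```bash
cat > brass.py <<'E'
from held import *
def brass(p,c,seedbox,z=.012):
    a,b,w,h=seedbox
    hs=cv2.cvtColor(p,cv2.COLOR_RGB2HSV).astype(int); m=((hs[...,0]>12)&(hs[...,0]<28)&(hs[...,1]>110)); mm=np.zeros_like(m);mm[b:b+h,a:a+w]=m[b:b+h,a:a+w]
    v,u=np.nonzero(mm); P=toz(c,np.c_[u,v],z); r=rect(P); print("brass c",r[0].round(2),"size %.1f %.1f yaw %.2f"%r[1:],"n",len(u)); 
    # line-based: mean of pixels near each side, in rect frame
    t=np.radians(r[3]);ex=np.array([np.cos(t),np.sin(t)]);ey=np.array([-ex[1],ex[0]]);q=P[:,:2]*1000-r[0]
    X,Y=q@ex,q@ey; s={}
    for n,A,B,L,l in (("+x",X,Y,r[1]/2,r[2]/2),("-x",-X,Y,r[1]/2,r[2]/2),("+y",Y,X,r[2]/2,r[1]/2),("-y",-Y,X,r[2]/2,r[1]/2)):
        k=(A>L-5)&(abs(B)<l-6); f=np.polyfit(B[k],A[k],1); s[n]=(np.polyval(f,0),np.degrees(np.arctan(f[0])),k.sum())
    print({k:np.round(x,2) for k,x in s.items()})
    dx=(s["+x"][0]-s["-x"][0])/2;dy=(s["+y"][0]-s["-y"][0])/2
    yaw=r[3]+np.mean([-s["+x"][1],s["-x"][1],s["+y"][1],-s["-y"][1]])
    ctr=r[0]+dx*ex+dy*ey; print("centre",ctr.round(2),"yaw %.2f"%yaw,"len %.1f wid %.1f"%(s["+x"][0]+s["-x"][0],s["+y"][0]+s["-y"][0])); return ctr,yaw
E
python3 - <<'E'
from brass import *
a=np.load("pics/w_b1.npz",allow_pickle=True);p=a["p"];c=a["c"].item()
ctr,yaw=brass(p,c,(250,5,125,165))
ce=np.array([-0.4,0.0]); t=tool_target(*ctr,ce,yaw+90); print(t)
go(t[0],t[1],60,yaw+90)
E
```

```text
brass c [603.71  -3.16] size 93.8 64.1 yaw 18.97 n 1361
{'+x': array([4.608e+01, 1.400e-01, 2.010e+02]), '-x': array([ 45.61,   0.34, 253.  ]), '+y': array([3.096e+01, 1.100e-01, 3.650e+02]), '-y': array([ 3.097e+01, -5.000e-02,  3.630e+02])}
centre [603.93  -3.09] yaw 19.06 len 91.7 wid 61.9
[603.55403856  -3.21912578]
opt 0 rv [ 0.    -0.001 -0.003] deg 0.2
opt 180 rv [-2.000e-03 -0.000e+00  3.138e+00] deg 179.8
shift mm [110.8  -2.   89.7] TCP [707.8  34.6 149.6] t 4.32 q6 -2.02 open 0.57 F [ 0.4 -0.6 -1.7]
```

```bash
python3 -m jog '[[[40,-1,10],[0,0,-0.002],0],[[80,-2,40],[0,0,-0.003],0],[[111,-2.3,70],[0,0,-0.003],0],[[111,-2.3,90],[0,0,-0.003],0],[[111,-2.3,100],[0,0,-0.003],0],[[111,-2.3,108],[0,0,-0.003],0],[[111,-2.3,113],[0,0,-0.003],0],[[111,-2.3,115.5],[0,0,-0.003],0],[[111,-2.3,115.5],[0,0,-0.003],0],[[111,-2.3,115.5],[0,0,-0.003],0]]'
python3 - <<'E'
from held import *
go(603.6,-3.5,33.8,109.06)
E
```

```text
time_s: 5.15
eef_pos: [0.6049, -0.0034, 0.0353]
eef_rot: [0.001, -0.166, 0.986, -0.0]
wrist_force: [0.7, -0.4, -0.9]
opening: 0.567
opt 0 rv [-0.001  0.001  0.   ] deg 0.1
opt 180 rv [-1.000e-03 -2.000e-03 -3.141e+00] deg 180.0
shift mm [1.3 0.3 1.5] TCP [604.9  -3.4  35.3] t 5.15 q6 -2.10 open 0.57 F [ 0.7 -0.4 -0.9]
```

```bash
python3 -m jog '[[[1.3,0.3,1.5],[0,0,0],0],[[1.3,0.3,1.8],[0,0,0],0],[[1.3,0.3,1.8],[0,0,0],0],[[1.3,0.3,1.8],[0,0,0],0]]'
python3 - <<'E'
from held import *
go(603.6,-3.5,33.8,109.06)
E
```

```text
time_s: 5.48
eef_pos: [0.6038, -0.0036, 0.0339]
eef_rot: [0.001, -0.166, 0.986, -0.001]
wrist_force: [0.6, -0.3, -1.5]
opening: 0.568
opt 0 rv [-0.001  0.001  0.   ] deg 0.1
opt 180 rv [-2.000e-03 -2.000e-03 -3.141e+00] deg 180.0
shift mm [0.2 0.2 0.1] TCP [603.8  -3.6  33.9] t 5.48 q6 -2.11 open 0.57 F [ 0.6 -0.3 -1.5]
```

```bash
python3 -m jog '[[[0,0,0.7],[0,0,0],0],[[0,0,0.7],[0,0,0],0],[[0,0,0.7],[0,0,0],0.8],[[0,0,0.7],[0,0,0],0.8],[[0,0,0.7],[0,0,0],1],[[0,0,0.7],[0,0,0],1],[[0,0,-25],[0,0,0],1],[[0,0,-65],[0,0,0],1],[[0,0,-105],[0,0,0],1],[[0,0,-105],[0,0,0],1],[[0,0,-105],[0,0,0],1]]'
python3 - <<'E'
from brass import *
p,d,c,o,r=held("w_b2"); print(proj(c,[.604,-.003,.035]),o["opening"])
m=masks(p); obj("yellow",p,c,m["yellow"],(320,240),.035)
cv2.imwrite("pics/w_b2c.png",cv2.resize(p[140:340,200:440,::-1],None,fx=3,fy=3,interpolation=cv2.INTER_CUBIC))
E
```

```text
time_s: 6.4
eef_pos: [0.606, -0.0039, 0.1424]
eef_rot: [0.004, -0.166, 0.986, -0.002]
wrist_force: [-0.3, 0.3, -1.2]
opening: 1.0
[[322.86290827 242.20213489]] 0.9938066577195068
yellow c mm [603.   -4.4] size 80.8 50.5 yaw 19.02 n 6657
```

View pics/w_b2c.png

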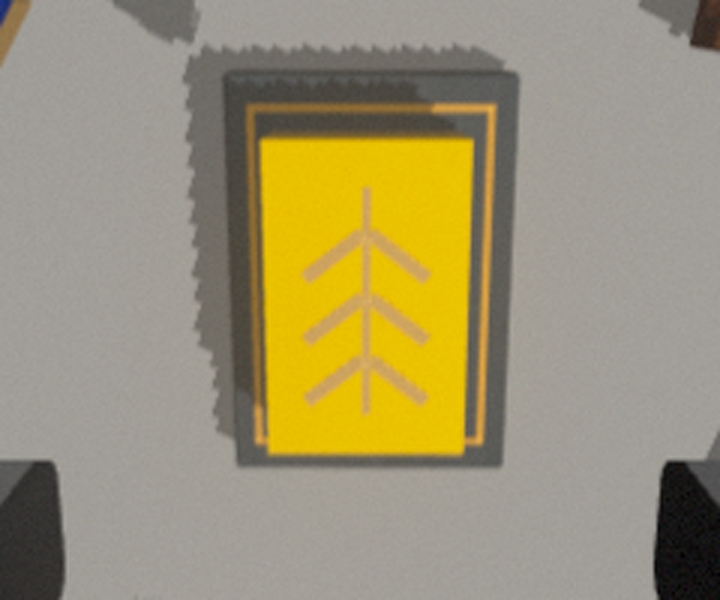

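Run:
```python
from brass import *
a=np.load("pics/w_b2.npz",allow_pickle=True);p=a["p"];c=a["c"].item()
f=lambda L:np.array(L)/3+[200-1/3,140-1/3]
B=toz(c,f([(250,107),(493,107),(481,443),(258,443)]),.012)*1000
K=toz(c,f([(259,138),(474,138),(464,456),(268,456)]),.035)*1000
r=pose()[1]
for n,Q in (("brass",B),("block",K)):
    q=r.inv().apply(Q)[:,:2]; q2=q-0; print(n,"centre",Q.mean(0)[:2].round(1), "x len %.1f wid %.1f"%((q[:2,0].mean()-q[2:,0].mean()),q[1:3,1].mean()-q[[0,3],1].mean()),"yaw L/R %.2f"%np.degrees(np.arctan2((q[[0,1],1]-q[[3,2],1]).mean(),(q[[0,1],0]-q[[3,2],0]).mean())), "tool",q.mean(0).round(2))
brass(p,c,(270,160,110,135))
for s in [(320,240),(330,260),(310,220)]: print(a["d"][s[1],s[0]], (toz(c,s,.035)))
_,d=camera("top");
```

```text
brass centre [603.4  -2.8] x len 92.6 wid 62.3 yaw L/R 0.15 tool [-569.41 -199.82]
block centre [603.4  -4.1] x len 80.8 wid 50.3 yaw L/R -0.02 tool [-569.1  -201.08]
brass c [604.6   -2.62] size 97.0 64.2 yaw 19.04 n 8438
{'+x': array([ 4.616e+01, -1.200e-01,  3.720e+02]), '-x': array([ 47.3 ,  -0.28, 244.  ]), '+y': array([ 3.092e+01, -5.000e-02,  3.070e+02]), '-y': array([ 2.961e+01, -7.000e-02,  5.660e+02])}
centre [603.85  -2.19] yaw 19.00 len 93.5 wid 60.5
0.24332422 [[ 0.60310245 -0.00554444  0.035     ]]
0.24899924 [[0.61530154 0.00659978 0.035     ]]
0.24025838 [[ 0.59130485 -0.01728897  0.035     ]]
```

Run:
```python
from brass import *
go(603.7,-2.3,37,109.02)
```

```text
opt 0 rv [-0.001  0.001  0.001] deg 0.1
opt 180 rv [-1.000e-03 -1.000e-03 -3.141e+00] deg 180.0
shift mm [ -0.8   0.9 101.3] TCP [603.2  -3.4 138.3] t 6.50 q6 -2.11 open 1.00 F [-0.5  0.9  0.2]
```

```bash
python3 -m jog '[[[-0.5,1,40],[0,0,0],1],[[-0.5,1,75],[0,0,0],1],[[-0.5,1,95],[0,0,0],1],[[-0.5,1,101],[0,0,0],1],[[-0.5,1,101],[0,0,0],1],[[-0.5,1,101],[0,0,0],1],[[-0.5,1,101],[0,0,0],0.5],[[-0.5,1,101],[0,0,0],0.5],[[-0.5,1,101],[0,0,0],0.5],[[-0.5,1,101],[0,0,0],0.5],[[-0.5,1,101],[0,0,0],0.5],[[-0.5,1,101],[0,0,0],0.5]]'
python3 - <<'E'
from brass import *
go(603.7,-2.3,37,109.02)
E
```

```text
time_s: 7.5
eef_pos: [0.6049, -0.0026, 0.0394]
eef_rot: [0.002, -0.166, 0.986, -0.001]
wrist_force: [-0.7, 0.1, 7.7]
opening: 0.557
opt 0 rv [-0.003  0.004  0.001] deg 0.3
opt 180 rv [-0.006 -0.004 -3.141] deg 179.9
shift mm [1.  0.7 2.4] TCP [604.9  -2.6  39.4] t 7.50 q6 -2.10 open 0.56 F [-0.7  0.1  7.7]
```

```bash
python3 -m jog '[[[0,0.6,0],[0,0,0],0.5],[[0,0.6,0],[0,0,0],0.5],[[0,0.6,0],[0,0,0],0.5],[[0,0.6,0],[0,0,0],0.8],[[0,0.6,0],[0,0,0],1],[[0,0.6,0],[0,0,0],1],[[0,0,0],[0,0,0],1],[[0,0,-30],[0,0,0],1],[[0,0,-65],[0,0,0],1],[[0,0,-100],[0,0,0],1],[[0,0,-100],[0,0,0],1],[[0,0,-100],[0,0,0],1],[[0,0,-100],[0,0,0],1]]'
python3 - <<'E'
from brass import *
p,d,c,o,r=held("w_b3"); print(o["eef_pos"])
cv2.imwrite("pics/w_b3c.png",cv2.resize(p[140:340,200:440,::-1],None,fx=3,fy=3,interpolation=cv2.INTER_CUBIC))
E
```

```text
time_s: 8.58
eef_pos: [0.6042, -0.0025, 0.1391]
eef_rot: [0.002, -0.166, 0.986, -0.001]
wrist_force: [0.2, -0.5, -0.6]
opening: 1.004
[ 0.60348628 -0.00231038  0.13805951]
```

View pics/w_b3c.png

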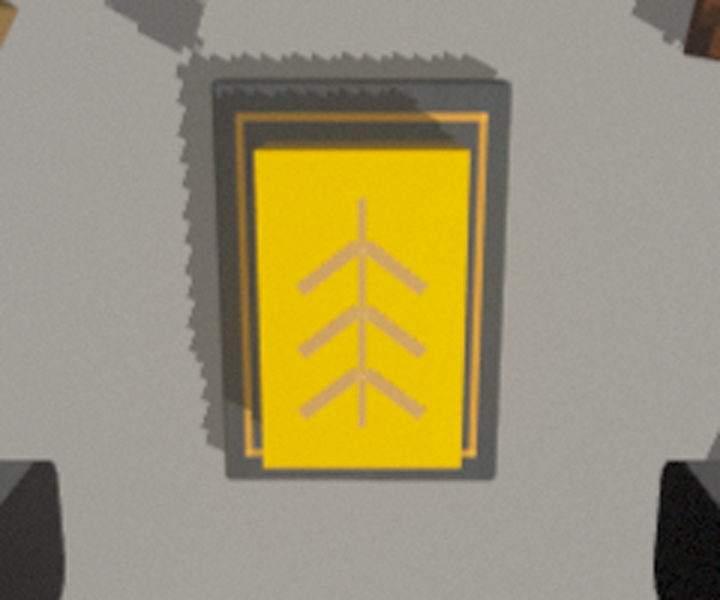

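```bash
cat > rel.py <<'E'
from brass import *
def rel(c,r,A,za,B,zb,f):
    out=[]
    for n,Q,z in (("target",A,za),("block",B,zb)):
        Q=toz(c,f(Q),z)*1000; q=r.inv().apply(Q)[:,:2]; out.append((q.mean(0),np.degrees(np.arctan2((q[[0,1],1]-q[[3,2],1]).mean(),(q[[0,1],0]-q[[3,2],0]).mean()))))
        print(n,"centre",Q.mean(0)[:2].round(1),"x len %.1f wid %.1f"%((q[:2,0].mean()-q[2:,0].mean()),q[1:3,1].mean()-q[[0,3],1].mean()),"yaw in tool %.2f"%out[-1][1])
    print("block-target tool xy",(out[1][0]-out[0][0]).round(2),"dyaw %.2f"%(out[1][1]-out[0][1]))
E
python3 - <<'E'
from rel import *
a=np.load("pics/w_b3.npz",allow_pickle=True);c=a["c"].item()
f=lambda L:np.array(L)/3+[200-1/3,140-1/3]
rel(c,pose()[1],[(240,118),(485,118),(473,456),(249,456)],.012,[(253,150),(470,150),(462,468),(263,468)],.035,f)
go(623.3,153.4,140,93.74)
go(459.1,76.8,140,99.7)
E
```

```text
target centre [604.1  -2.6] x len 92.5 wid 62.1 yaw in tool 0.21
block centre [603.4  -2.8] x len 80.1 wid 50.4 yaw in tool -0.22
block-target tool xy [0.62 0.01] dyaw -0.42
opt 0 rv [-0.001  0.002  0.268] deg 15.3
opt 180 rv [-3.000e-03 -2.000e-03 -2.874e+00] deg 164.7
shift mm [-69.6 140.7  -2. ] TCP [603.5  -2.3 138.1] t 8.63 q6 -2.10 open 1.00 F [-0.6 -0.2 -0.1]
opt 0 rv [-0.001  0.002  0.164] deg 9.4
opt 180 rv [-3.000e-03 -2.000e-03 -2.978e+00] deg 170.6
shift mm [110.6 121.9  -2.3] TCP [603.5  -2.3 138.1] t 8.63 q6 -2.10 open 1.00 F [-0.6 -0.2 -0.1]
```

Yellow is now within 0.7 mm and about 0.4° of the outline. Black is next.

```bash
python3 -m jog '[[[-30,60,0],[0,0,0.1],1],[[-69,141,-2],[0,0.002,0.268],1],[[-69,141,-2],[0,0.002,0.268],1],[[-69,141,-2],[0,0.002,0.268],1],[[-69,141,-2],[0,0.002,0.268],1],[[-69,141,-2],[0,0.002,0.268],1],[[-69,141,-2],[0,0.002,0.268],1]]'
python3 - <<'E'
from rel import *
p,d,c,o,r=held("w_k1")
m=masks(p); obj("black",p,c,m["black"],(315,235),.023)
cv2.imwrite("pics/w_k1c.png",cv2.resize(p[140:340,200:440,::-1],None,fx=3,fy=3,interpolation=cv2.INTER_CUBIC))
E
```

```text
time_s: 9.22
eef_pos: [0.6215, 0.1532, 0.1381]
eef_rot: [-0.001, -0.033, 0.999, -0.001]
wrist_force: [0.3, 1.1, 0.4]
opening: 0.999
black c mm [623.3 152.6] size 79.0 49.1 yaw 3.80 n 5304
```

View pics/w_k1c.png

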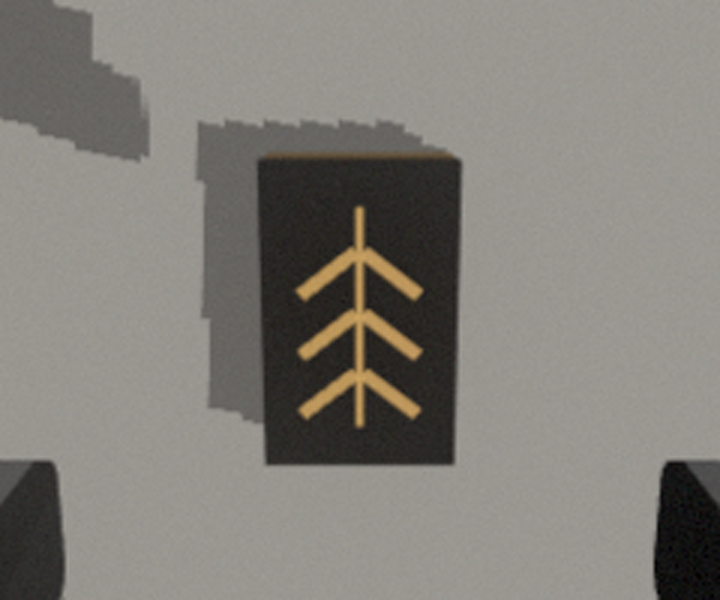

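Run:
```python
from rel import *
go(623.3,152.6,24,93.8)
```

```text
opt 0 rv [-0.002 -0.002 -0.002] deg 0.2
opt 180 rv [-4.00e-03  3.00e-03  3.14e+00] deg 179.9
shift mm [ -1.8   0.2 114.5] TCP [621.8 152.5 138.5] t 9.27 q6 -1.58 open 1.00 F [-0.1  0.5 -0.5]
```

```bash
python3 -m jog '[[[-1.8,0,40],[0,0,0],1],[[-1.8,0,75],[0,0,0],1],[[-1.8,0,100],[0,0,0],1],[[-1.8,0,114],[0,0,0],1],[[-1.8,0,114.5],[0,0,0],1],[[-1.8,0,114.5],[0,0,0],1],[[-1.8,0,114.5],[0,0,0],0.5],[[-1.8,0,114.5],[0,0,0],0.5],[[-1.8,0,114.5],[0,0,0],0.5],[[-1.8,0,114.5],[0,0,0],0.5],[[-1.8,0,114.5],[0,0,0],0.5],[[-1.8,0,114.5],[0,0,0],0.5],[[-1.8,0,80],[0,0,0],0.5],[[-1.8,0,40],[0,0,0],0.5],[[-1.8,0,0],[0,0,0],0.5],[[-1.8,0,0],[0,0,0],0.5]]'
python3 - <<'E'
from rel import *
o,r=pose()
t=np.radians(99.7); x=np.array([-np.sin(t),np.cos(t)])
h=np.array([459.1,76.8])-110*x; print(h); go(*h,150,99.7)
E
```

```text
time_s: 10.6
eef_pos: [0.6292, 0.1533, 0.1489]
eef_rot: [0.007, -0.032, 0.999, -0.001]
wrist_force: [2.1, 0.2, 0.7]
opening: 0.561
[567.5273816   95.33383175]
opt 0 rv [-0.003  0.013 -0.104] deg 6.0
opt 180 rv [0.02  0.004 3.037] deg 174.0
shift mm [ 65.3 -53.8  -1.8] TCP [629.2 153.3 148.9] t 10.60 q6 -1.58 open 0.56 F [2.1 0.2 0.7]
```

```bash
python3 -m jog '[[[33,-27,0],[0,0,-0.05],0.5],[[65,-54,-2],[0,0.01,-0.104],0.5],[[65,-54,-2],[0,0.01,-0.104],0.5],[[65,-54,-2],[0,0.01,-0.104],0.5],[[65,-54,-2],[0,0.01,-0.104],0.5],[[65,-54,-2],[0,0.01,-0.104],0.5]]'
python3 - <<'E'
from rel import *
p,d,c,o,r=held("w_c1"); go(459.1,76.8,100,99.7)
cv2.imwrite("pics/w_c1c.png",cv2.resize(p[0:240,200:440,::-1],None,fx=2.5,fy=2.5,interpolation=cv2.INTER_CUBIC))
print(px2tool(c,o,r,(320,270),np.median(d[268:272,318:322])),px2tool(c,o,r,(340,235),np.median(d[233:237,338:342])))
E
```

```text
time_s: 11.1
eef_pos: [0.569, 0.0956, 0.1509]
eef_rot: [0.003, -0.084, 0.996, -0.001]
wrist_force: [-0.2, -0.1, -0.9]
opening: 0.564
opt 0 rv [-0.003  0.005  0.   ] deg 0.3
opt 180 rv [-0.008 -0.004 -3.142] deg 180.0
shift mm [111.6  -0.   50.2] TCP [568.9  95.7 150.7] t 11.15 q6 -1.78 open 0.56 F [ 0.1 -0.1 -0.9]
[[18.01990962 -0.41079967  3.36891022]] [[33.07530332  7.81945502  3.93224912]]
```

View pics/w_c1.png

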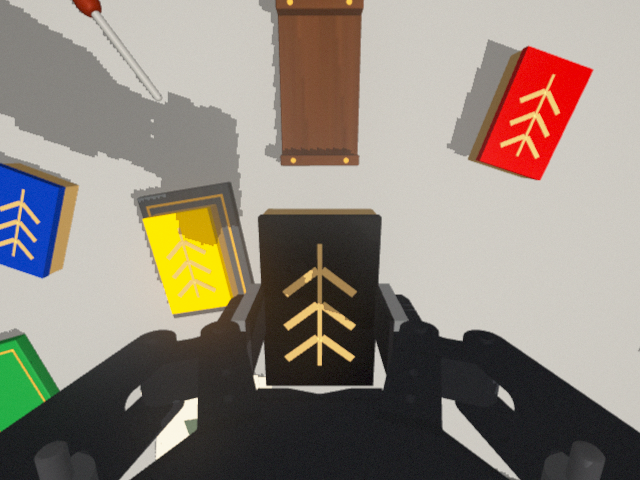

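View pics/w_c1c.png

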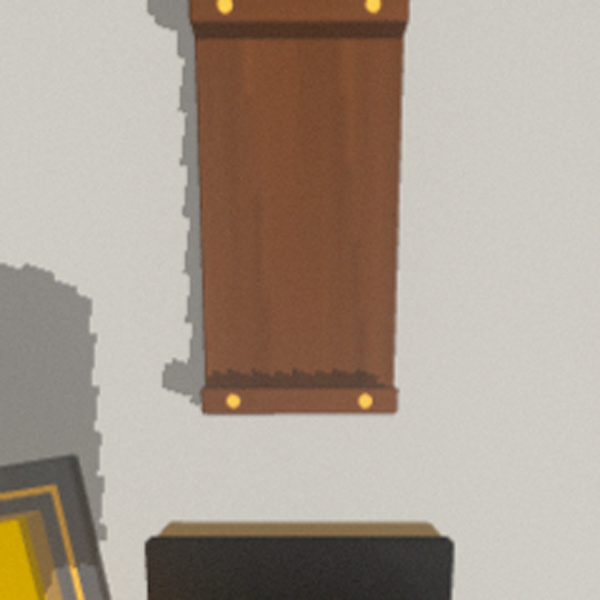

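Run:
```python
from rel import *
a=np.load("pics/w_c1.npz",allow_pickle=True);c=a["c"].item();d=a["d"];p=a["p"]
f=lambda L:np.array(L)/2.5+[200-.3,0-.3]
r=pose()[1];o=get_obs()
C=toz(c,f([(190.5,22),(408,22),(397,387.5),(203,387.5)]),.020)*1000
q=r.inv().apply(C-o["eef_pos"]*1000)
print(C.round(1)); print("len",q[:2,0].mean()-q[2:,0].mean(),"wid",q[1,1]-q[0,1],q[2,1]-q[3,1],"yaw", np.degrees(np.arctan2((q[[0,1],1]-q[[3,2],1]).mean(),(q[[0,1],0]-q[[3,2],0]).mean())),"ctr tool",q.mean(0),"world",C.mean(0))
for uv in [(280,225),(360,225),(280,260),(360,260),(300,300),(340,300),(300,345),(340,345)]:
    print(uv,px2tool(c,o,r,uv,np.median(d[uv[1]-2:uv[1]+3,uv[0]-2:uv[0]+3])).round(1))
cv2.imwrite("pics/w_c1d.png",cv2.resize(p[200:300,240:400,::-1],None,fx=4,fy=4,interpolation=cv2.INTER_CUBIC))
```

```text
[[416.7  38.9  20. ]
 [406.8  97.1  20. ]
 [501.2 113.3  20. ]
 [511.1  55.4  20. ]]
len 95.82189249102977 wid 59.01150289677501 58.639086666426834 yaw -0.11379620776973101 ctr tool [112.31191567  -0.3857732  130.15957687] world [458.92772685  76.18491498  20.        ]
(280, 225) [[ 37.3 -16.7   3.9]]
(360, 225) [[37.3 15.9  3.8]]
(280, 260) [[ 22.3 -17.2   3.8]]
(360, 260) [[22.2 16.4  4.1]]
(300, 300) [[ 4.1 -9.1  3.8]]
(340, 300) [[4.1 8.3 3.6]]
(300, 345) [[-17.9  -9.4   3.6]]
(340, 345) [[-18.    8.6   3.8]]
```

View pics/w_c1d.png

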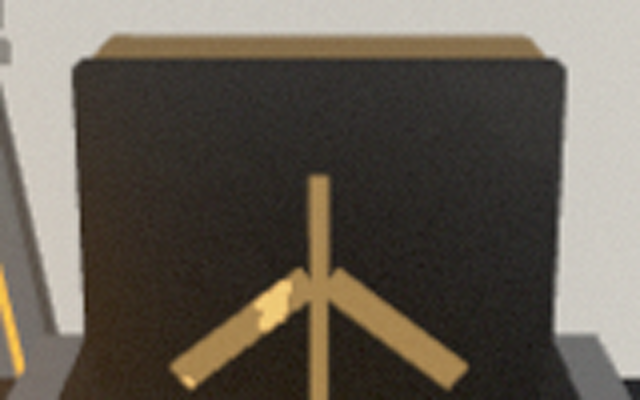

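Run:
```python
from rel import *
c=np.load("pics/w_c1.npz",allow_pickle=True)["c"].item();o,r=pose()
ce,a=held_edge(c,o,r,(258.6,214.8),(381.3,214.8),3.8)
t=tool_target(458.93,76.18,ce,99.6);print(t); go(*t,8+26.8,99.6)
```

```text
corners tool [ 41.5 -25.2   3.8] [41.5 24.4  3.8] width 49.6 yaw in tool 0.04 deg centre tool xy [ 1.52 -0.45]
[460.35709714  76.88170245]
opt 0 rv [-0.003  0.005  0.002] deg 0.3
opt 180 rv [-0.008 -0.004 -3.14 ] deg 179.9
shift mm [110.7   0.  115.4] TCP [568.9  95.7 150.7] t 11.15 q6 -1.78 open 0.56 F [ 0.1 -0.1 -0.9]
```

```bash
python3 -m jog '[[[40,0,10],[0,0.004,0.001],0.5],[[80,0,40],[0,0.005,0.002],0.5],[[110.7,0,75],[-0.003,0.005,0.002],0.5],[[110.7,0,90],[-0.003,0.005,0.002],0.5],[[110.7,0,95],[-0.003,0.005,0.002],0.5],[[110.7,0,97],[-0.003,0.005,0.002],0.5],[[110.7,0,97],[-0.003,0.005,0.002],0.5],[[110.7,0,97],[-0.003,0.005,0.002],0.5]]'
python3 - <<'E'
from rel import *
go(460.36,76.88,34.8,99.6)
E
```

```text
time_s: 11.82
eef_pos: [0.4632, 0.0769, 0.0549]
eef_rot: [0.002, -0.084, 0.996, -0.0]
wrist_force: [0.0, 0.7, 0.0]
opening: 0.562
opt 0 rv [-0.001  0.004  0.   ] deg 0.2
opt 180 rv [-6.000e-03 -1.000e-03 -3.141e+00] deg 180.0
shift mm [ 2.9  0.4 20.1] TCP [463.2  76.9  54.9] t 11.82 q6 -1.83 open 0.56 F [0.  0.7 0. ]
```

```bash
python3 -m jog '[[[2.5,0.4,5],[0,0.002,0],0.5],[[2.9,0.4,12],[0,0.004,0],0.5],[[2.9,0.4,17],[0,0.004,0],0.5],[[2.9,0.4,19],[0,0.004,0],0.5],[[2.9,0.4,20],[0,0.004,0],0.5],[[2.9,0.4,20],[0,0.004,0],0.5],[[2.9,0.4,20],[0,0.004,0],0.5]]'
python3 - <<'E'
from rel import *
go(460.36,76.88,34.8,99.6)
E
```

```text
time_s: 12.4
eef_pos: [0.4604, 0.0768, 0.0348]
eef_rot: [-0.0, -0.084, 0.996, -0.0]
wrist_force: [-0.4, 0.3, -0.5]
opening: 0.561
opt 0 rv [-0.001 -0.     0.   ] deg 0.0
opt 180 rv [ 0.000e+00 -1.000e-03 -3.142e+00] deg 180.0
shift mm [0.1 0.1 0. ] TCP [460.4  76.8  34.8] t 12.40 q6 -1.83 open 0.56 F [-0.4  0.3 -0.5]
```

```bash
python3 -m jog '[[[0,0,0.8],[0,0,0],0.5],[[0,0,0.8],[0,0,0],0.5],[[0,0,0.8],[0,0,0],0.8],[[0,0,0.8],[0,0,0],0.8],[[0,0,0.8],[0,0,0],1],[[0,0,0.8],[0,0,0],1],[[0,0,-25],[0,0,0],1],[[0,0,-65],[0,0,0],1],[[0,0,-105],[0,0,0],1],[[0,0,-105],[0,0,0],1],[[0,0,-105],[0,0,0],1],[[0,0,-105],[0,0,0],1]]'
python3 - <<'E'
from rel import *
p,d,c,o,r=held("w_c2"); print(o["eef_pos"])
cv2.imwrite("pics/w_c2c.png",cv2.resize(p[140:340,200:440,::-1],None,fx=3,fy=3,interpolation=cv2.INTER_CUBIC))
E
```

```text
time_s: 13.4
eef_pos: [0.4601, 0.077, 0.1396]
eef_rot: [-0.0, -0.084, 0.996, -0.0]
wrist_force: [0.8, 0.1, -0.5]
opening: 0.995
[0.45948189 0.07698915 0.13872938]
```

View pics/w_c2c.png

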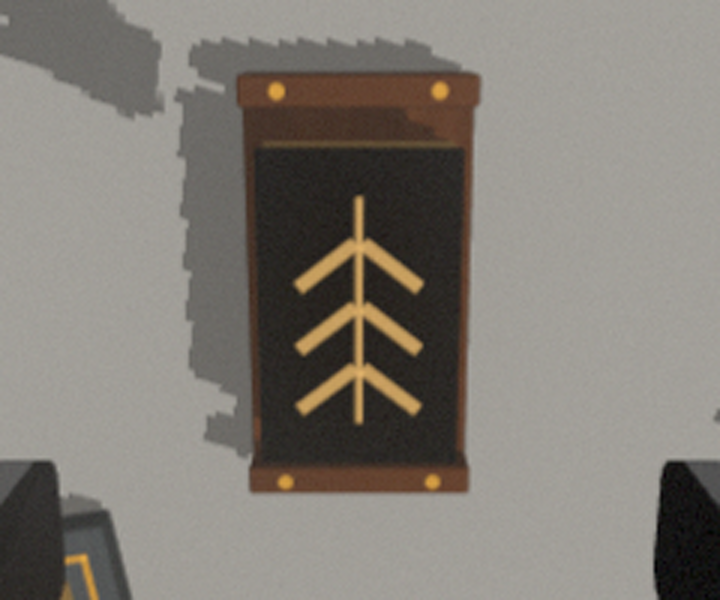

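Run:
```python
from rel import *
c=np.load("pics/w_c2.npz",allow_pickle=True)["c"].item();r=pose()[1]
f=lambda L:np.array(L)/3+[200-1/3,140-1/3]
K=[(254,148),(466,148),(460,466),(261,466)]
rel(c,r,[(276,91),(440,91),(433,482),(286,482)],.020,K,.031,f)
rel(c,r,[(238,106),(479.5,106),(469,467),(248.5,467)],.020,K,.031,f)
cv2.imwrite("pics/top1.png",camera("top")[0][180:310,200:440,::-1].repeat(3,0).repeat(3,1))
go(597.3,-141.3,140,77.7)
```

```text
target centre [458.4  76. ] x len 103.8 wid 40.0 yaw in tool -0.21
block centre [459.8  76.6] x len 81.5 wid 50.8 yaw in tool -0.10
block-target tool xy [-1.5   0.36] dyaw 0.10
target centre [458.  76.] x len 95.8 wid 59.4 yaw in tool 0.01
block centre [459.8  76.6] x len 81.5 wid 50.8 yaw in tool -0.10
block-target tool xy [-1.9   0.37] dyaw -0.11
opt 0 rv [-0.001 -0.003  0.382] deg 21.9
opt 180 rv [ 4.000e-03 -1.000e-03 -2.759e+00] deg 158.1
shift mm [ -99.8 -238.3   -2.1] TCP [459.2  77.  138.3] t 13.50 q6 -1.83 open 1.00 F [ 0.1 -0.4  0.1]
```

View pics/top1.png

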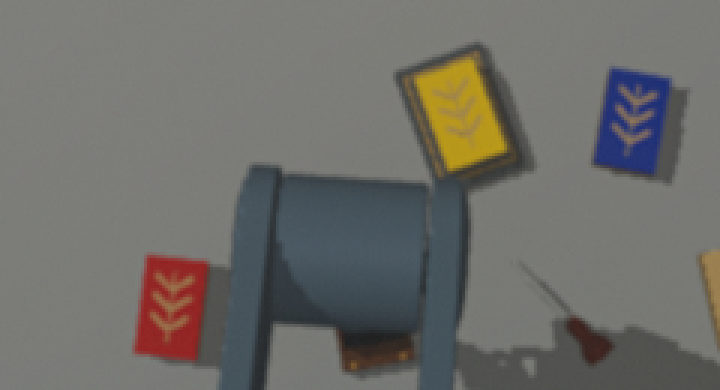

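Black measures about 1.2 mm short of centre lengthwise in the caddy. It's cheap to fix, so I'll nudge it now before stacking on it.

```bash
python3 - <<'E'
from rel import *
go(459.2,77.0,36,99.6)
E
python3 -m jog '[[[0,-0.3,40],[0,0,0],1],[[0,-0.3,75],[0,0,0],1],[[0,-0.3,95],[0,0,0],1],[[0,-0.3,102],[0,0,0],1],[[0,-0.3,102],[0,0,0],1],[[0,-0.3,102],[0,0,0],1],[[0,-0.3,102],[0,0,0],0.5],[[0,-0.3,102],[0,0,0],0.5],[[0,-0.3,102],[0,0,0],0.5],[[0,-0.3,102],[0,0,0],0.5],[[0,-0.3,102],[0,0,0],0.5],[[0,-0.3,102],[0,0,0],0.5]]'
python3 - <<'E'
from rel import *
go(459.2,77.0,36,99.6)
E
```

```text
opt 0 rv [-0.    -0.003  0.   ] deg 0.2
opt 180 rv [ 0.005 -0.    -3.142] deg 180.0
shift mm [ -0.4  -0.  102.3] TCP [459.2  77.  138.3] t 13.50 q6 -1.83 open 1.00 F [ 0.1 -0.4  0.1]
time_s: 14.5
eef_pos: [0.4601, 0.0766, 0.0381]
eef_rot: [-0.0, -0.084, 0.996, -0.0]
wrist_force: [-2.6, -0.3, 8.8]
opening: 0.558
opt 0 rv [-0.001 -0.001  0.   ] deg 0.1
opt 180 rv [ 1.000e-03 -1.000e-03 -3.141e+00] deg 180.0
shift mm [0.8 0.5 2.1] TCP [460.1  76.6  38.1] t 14.50 q6 -1.83 open 0.56 F [-2.6 -0.3  8.8]
```

```bash
python3 -m jog '[[[0,0,-1.5],[0,0,0],0.5],[[1.2,0,-1.5],[0,0,0],0.5],[[1.2,0,-1.5],[0,0,0],0.5],[[1.2,0,-1.5],[0,0,0],0.5]]'
python3 - <<'E'
from rel import *
go(458.9,76.4,36,99.6)
E
```

```text
time_s: 14.83
eef_pos: [0.4589, 0.0764, 0.0397]
eef_rot: [-0.0, -0.084, 0.996, -0.0]
wrist_force: [0.0, 0.2, -1.2]
opening: 0.552
opt 0 rv [-0.001 -0.     0.   ] deg 0.0
opt 180 rv [ 1.000e-03 -1.000e-03 -3.141e+00] deg 180.0
shift mm [-0.  -0.   3.7] TCP [458.9  76.4  39.7] t 14.83 q6 -1.83 open 0.55 F [ 0.   0.2 -1.2]
```

```bash
python3 -m jog '[[[0,0,1.5],[0,0,0],0.5],[[0,0,2.2],[0,0,0],0.5],[[0,0,2.2],[0,0,0],0.5],[[0,0,2.2],[0,0,0],0.8],[[0,0,2.2],[0,0,0],0.8],[[0,0,2],[0,0,0],1],[[0,0,2],[0,0,0],1],[[0,0,-25],[0,0,0],1],[[0,0,-65],[0,0,0],1],[[0,0,-100],[0,0,0],1],[[0,0,-100],[0,0,0],1],[[0,0,-100],[0,0,0],1],[[0,0,-100],[0,0,0],1]]'
python3 - <<'E'
from rel import *
p,d,c,o,r=held("w_c3"); print(o["eef_pos"])
cv2.imwrite("pics/w_c3c.png",cv2.resize(p[140:340,200:440,::-1],None,fx=3,fy=3,interpolation=cv2.INTER_CUBIC))
E
```

```text
time_s: 15.92
eef_pos: [0.4585, 0.0765, 0.1394]
eef_rot: [-0.0, -0.084, 0.996, -0.0]
wrist_force: [-0.5, 0.3, -0.3]
opening: 1.002
[0.45793782 0.07655441 0.13858129]
```

View pics/w_c3c.png

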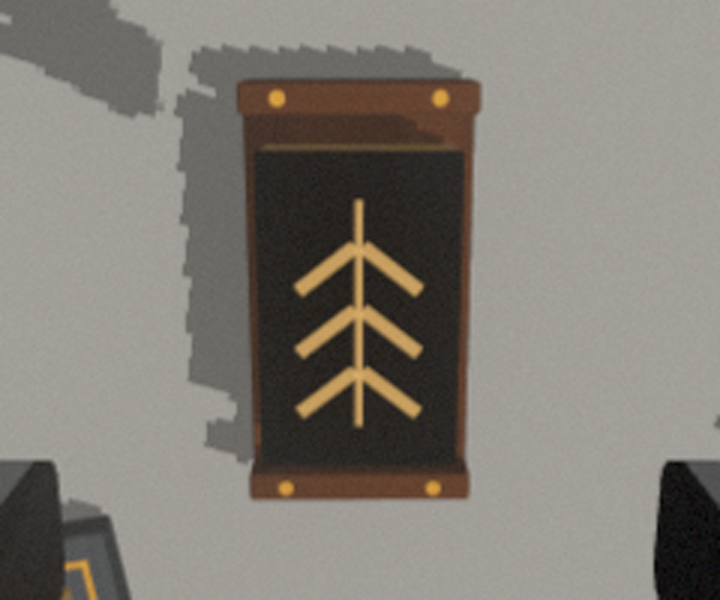

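Run:
```python
from rel import *
c=np.load("pics/w_c3.npz",allow_pickle=True)["c"].item();r=pose()[1]
f=lambda L:np.array(L)/3+[200-1/3,140-1/3]
K=[(254,151),(466,151),(460,467),(261,467)]
rel(c,r,[(277,98),(441,98),(433,488),(286,488)],.020,K,.031,f)
rel(c,r,[(238,113),(479.5,113),(469,473),(249.5,473)],.020,K,.031,f)
go(597.3,-141.3,140,77.7)
```

```text
target centre [458.4  76. ] x len 103.8 wid 40.0 yaw in tool -0.07
block centre [458.6  76.3] x len 81.0 wid 50.8 yaw in tool -0.11
block-target tool xy [-0.27  0.24] dyaw -0.03
target centre [458.   75.9] x len 95.7 wid 59.3 yaw in tool -0.08
block centre [458.6  76.3] x len 81.0 wid 50.8 yaw in tool -0.11
block-target tool xy [-0.67  0.3 ] dyaw -0.03
opt 0 rv [-0.001 -0.002  0.382] deg 21.9
opt 180 rv [ 3.000e-03 -1.000e-03 -2.759e+00] deg 158.1
shift mm [-101.  -238.1   -1.6] TCP [457.9  76.6 138.6] t 15.97 q6 -1.83 open 1.00 F [-0.1  0.3 -0.6]
```

Black is centred within about 0.5 mm. Blue is next.

```bash
python3 -m jog '[[[-15,-36,0],[0,0,0.1],1],[[-101,-238,-2],[0,0,0.382],1],[[-101,-238,-2],[0,0,0.382],1],[[-101,-238,-2],[0,0,0.382],1],[[-101,-238,-2],[0,0,0.382],1],[[-101,-238,-2],[0,0,0.382],1],[[-101,-238,-2],[0,0,0.382],1],[[-101,-238,-2],[0,0,0.382],1],[[-101,-238,-2],[0,0,0.382],1],[[-101,-238,-2],[0,0,0.382],1]]'
python3 - <<'E'
from rel import *
p,d,c,o,r=held("w_u1")
m=masks(p); uv=proj(c,[.5973,-.1413,.023])[0].astype(int);print(uv); b=obj("blue",p,c,m["blue"],uv,.023)
if b is not None: go(*b[0],24,b[3]+90)
E
```

```text
time_s: 16.8
eef_pos: [0.5957, -0.1397, 0.1387]
eef_rot: [-0.003, 0.107, 0.994, 0.0]
wrist_force: [-1.2, 0.8, -0.0]
opening: 1.002
[318 245]
blue c mm [ 597.6 -142.6] size 79.5 49.6 yaw -11.99 n 5497
opt 0 rv [-0.    -0.005 -0.004] deg 0.4
opt 180 rv [-0.008  0.     3.138] deg 179.8
shift mm [ -2.9  -2.7 115.2] TCP [ 596.  -139.5  139.2] t 16.85 q6 -1.78 open 1.00 F [ 0.3  0.5 -0.3]
```

View pics/w_u1.png

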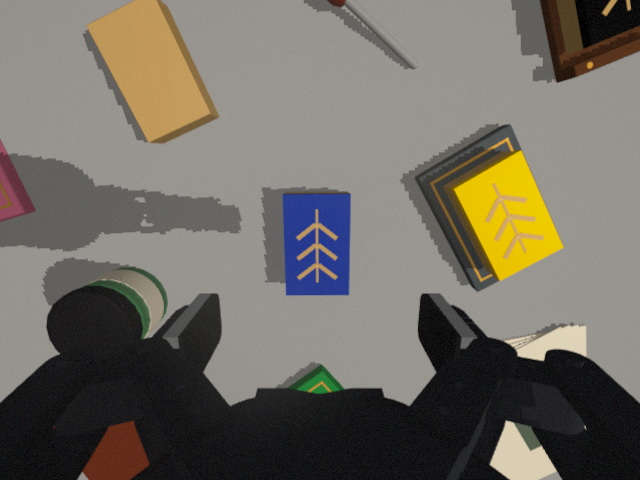

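```bash
python3 -m jog '[[[-2.9,-2.5,40],[0,-0.004,-0.002],1],[[-2.9,-2.5,75],[0,-0.004,-0.003],1],[[-2.9,-2.5,100],[0,-0.004,-0.003],1],[[-2.9,-2.5,115],[0,-0.004,-0.003],1],[[-2.9,-2.5,115],[0,-0.004,-0.003],1],[[-2.9,-2.5,115],[0,-0.004,-0.003],1],[[-2.9,-2.5,115],[0,-0.004,-0.003],0.5],[[-2.9,-2.5,115],[0,-0.004,-0.003],0.5],[[-2.9,-2.5,115],[0,-0.004,-0.003],0.5],[[-2.9,-2.5,115],[0,-0.004,-0.003],0.5],[[-2.9,-2.5,115],[0,-0.004,-0.003],0.5],[[-2.9,-2.5,115],[0,-0.004,-0.003],0.5],[[-2.9,-2.5,80],[0,0,0],0.5],[[-2.9,-2.5,40],[0,0,0],0.5],[[-2.9,-2.5,0],[0,0,0],0.5],[[-2.9,-2.5,-10],[0,0,0],0.5]]'
python3 - <<'E'
from rel import *
go(567,95,165,99.6)
E
```

```text
time_s: 18.18
eef_pos: [0.602, -0.1441, 0.1573]
eef_rot: [0.003, 0.106, 0.994, -0.002]
wrist_force: [0.7, -0.6, -0.6]
opening: 0.56
opt 0 rv [-0.004  0.006 -0.381] deg 21.8
opt 180 rv [0.008 0.005 2.761] deg 158.2
shift mm [ 84.7 226.3  -8.9] TCP [ 602.  -144.1  157.3] t 18.18 q6 -1.78 open 0.56 F [ 0.7 -0.6 -0.6]
```

```bash
python3 -m jog '[[[14,38,-2],[0,0,-0.1],0.5],[[85,226,-9],[0,0.006,-0.381],0.5],[[85,226,-9],[0,0.006,-0.381],0.5],[[85,226,-9],[0,0.006,-0.381],0.5],[[85,226,-9],[0,0.006,-0.381],0.5],[[85,226,-9],[0,0.006,-0.381],0.5],[[85,226,-9],[0,0.006,-0.381],0.5],[[85,226,-9],[0,0.006,-0.381],0.5],[[85,226,-9],[0,0.006,-0.381],0.5],[[85,226,-9],[0,0.006,-0.381],0.5]]'
python3 - <<'E'
from rel import *
p,d,c,o,r=held("w_c4"); go(459.1,76.8,100,99.6)
cv2.imwrite("pics/w_c4c.png",cv2.resize(p[0:300,220:420,::-1],None,fx=2,fy=2,interpolation=cv2.INTER_CUBIC).repeat(1,0))
cv2.imwrite("pics/w_c4d.png",cv2.resize(p[0:240,220:420,::-1],None,fx=3.5,fy=2.5,interpolation=cv2.INTER_CUBIC))
for uv in [(300,260),(340,260),(300,345),(340,345)]:
    print(uv,px2tool(c,o,r,uv,np.median(d[uv[1]-2:uv[1]+3,uv[0]-2:uv[0]+3])).round(1))
E
```

```text
time_s: 19.02
eef_pos: [0.567, 0.0936, 0.1652]
eef_rot: [-0.0, -0.083, 0.997, -0.002]
wrist_force: [-0.2, -1.1, -0.8]
opening: 0.567
opt 0 rv [-0.004 -0.001 -0.001] deg 0.2
opt 180 rv [-1.00e-03  6.00e-03  3.14e+00] deg 179.9
shift mm [109.1   1.7  65.2] TCP [567.   93.4 165.1] t 19.07 q6 -1.78 open 0.56 F [ 0.4  0.8 -0.6]
(300, 260) [[22.3 -8.5  3.9]]
(340, 260) [[22.4  8.3  3.7]]
(300, 345) [[-18.   -9.1   3.8]]
(340, 345) [[-18.1   9.    3.9]]
```

View pics/w_c4d.png

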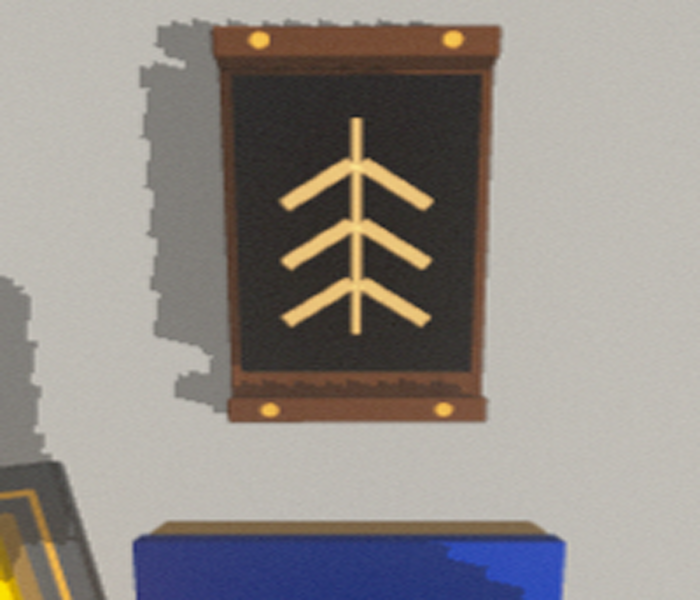

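```bash
cat > stackgo.py <<'E'
from rel import *
def run(tag,f,farL,farR,ztop,hL,hR,htop,bot):
    c=np.load(f"pics/{tag}.npz",allow_pickle=True)["c"].item();o,r=pose()
    Q=toz(c,f([farL,farR]),ztop)*1000; q=r.inv().apply(Q-o["eef_pos"]*1000); e=q[1]-q[0]; ang=np.degrees(np.arctan2(-e[0],e[1])); m=q.mean(0)
    n=np.array([np.cos(np.radians(ang)),np.sin(np.radians(ang))]); B=m[:2]-40*n
    print("below: width %.1f yaw %.2f centre tool"%(np.linalg.norm(e),ang),B.round(2),"world",(o["eef_pos"]*1000+r.apply([*B,0])).round(1))
    h=f([hL,hR]); ce,a=held_edge(c,o,r,h[0],h[1],htop)
    print("shift tool",(B-ce).round(2),"to z shift",o["eef_pos"][2]*1000-bot)
    print("rv tool level", np.round((r.inv()*R.from_matrix(np.c_[np.array([r.apply([1,0,0])[0],r.apply([1,0,0])[1],0])/np.hypot(*r.apply([1,0,0])[:2]),np.cross([0,0,-1],np.array([r.apply([1,0,0])[0],r.apply([1,0,0])[1],0])/np.hypot(*r.apply([1,0,0])[:2])),[0,0,-1]])).as_rotvec(),4))
E
python3 - <<'E'
from stackgo import *
f=lambda L:np.array(L)/[3.5,2.5]+[220-.36,-.3]
run("w_c4",f,(233,74),(484,74),.031,(134,540),(565,540),3.8,31+26.8)
E
```

```text
below: width 50.2 yaw 0.04 centre tool [109.17   1.53] world [459.1  76.8 165.2]
corners tool [ 41.2 -25.2   3.8] [41.2 24.6  3.8] width 49.8 yaw in tool -0.02 deg centre tool xy [ 1.18 -0.31]
shift tool [107.99   1.84] to z shift 107.32129041624181
rv tool level [-0.004  -0.0008  0.    ]
```

```bash
python3 -c "
from rel import *
o,r=pose();print((o['eef_pos']*1000+r.apply([108,1.84,0])).round(2))"
python3 -m jog '[[[40,1,5],[-0.003,0,0],0.5],[[80,1.8,25],[-0.004,-0.001,0],0.5],[[108,1.8,60],[-0.004,-0.001,0],0.5],[[108,1.8,80],[-0.004,-0.001,0],0.5],[[108,1.8,90],[-0.004,-0.001,0],0.5],[[108,1.8,95],[-0.004,-0.001,0],0.5],[[108,1.8,95],[-0.004,-0.001,0],0.5],[[108,1.8,95],[-0.004,-0.001,0],0.5],[[108,1.8,95],[-0.004,-0.001,0],0.5]]'
python3 - <<'E'
from rel import *
go(460.3,77.1,57.8,99.6)
E
```

```text
[460.17  77.34 165.2 ]
time_s: 19.82
eef_pos: [0.4623, 0.0766, 0.0716]
eef_rot: [0.002, -0.083, 0.997, -0.0]
wrist_force: [-0.1, -0.3, 0.3]
opening: 0.56
opt 0 rv [-0.001  0.003 -0.002] deg 0.2
opt 180 rv [5.00e-03 1.00e-03 3.14e+00] deg 179.9
shift mm [ 2.   0.8 13.8] TCP [462.3  76.6  71.6] t 19.82 q6 -1.83 open 0.56 F [-0.1 -0.3  0.3]
```

```bash
python3 -m jog '[[[2.1,0.7,2],[0,0.003,-0.001],0.5],[[2.1,0.7,7],[0,0.003,-0.001],0.5],[[2.1,0.7,11],[0,0.003,-0.001],0.5],[[2.1,0.7,13],[0,0.003,-0.001],0.5],[[2.1,0.7,13.5],[0,0.003,-0.001],0.5],[[2.1,0.7,13.5],[0,0.003,-0.001],0.5],[[2.1,0.7,13.5],[0,0.003,-0.001],0.5]]'
python3 - <<'E'
from rel import *
go(460.2,77.0,57.8,99.6)
E
```

```text
time_s: 20.4
eef_pos: [0.4602, 0.077, 0.0581]
eef_rot: [0.0, -0.083, 0.997, -0.0]
wrist_force: [-0.1, 0.3, -1.1]
opening: 0.564
opt 0 rv [-0.001 -0.    -0.001] deg 0.1
opt 180 rv [-0.000e+00  1.000e-03  3.141e+00] deg 180.0
shift mm [-0.   0.   0.3] TCP [460.2  77.   58.1] t 20.40 q6 -1.83 open 0.56 F [-0.1  0.3 -1.1]
```

```bash
python3 -m jog '[[[0,0,0.6],[0,0,-0.001],0.5],[[0,0,1],[0,0,-0.001],0.5],[[0,0,1],[0,0,-0.001],0.5],[[0,0,1],[0,0,-0.001],0.8],[[0,0,1],[0,0,-0.001],0.8],[[0,0,1],[0,0,0],1],[[0,0,1],[0,0,0],1],[[0,0,-25],[0,0,0],1],[[0,0,-65],[0,0,0],1],[[0,0,-95],[0,0,0],1],[[0,0,-95],[0,0,0],1],[[0,0,-95],[0,0,0],1],[[0,0,-95],[0,0,0],1]]'
python3 - <<'E'
from rel import *
p,d,c,o,r=held("w_c5"); print(o["eef_pos"])
cv2.imwrite("pics/w_c5c.png",cv2.resize(p[140:340,200:440,::-1],None,fx=3,fy=3,interpolation=cv2.INTER_CUBIC))
m=masks(p); obj("blue",p,c,m["blue"],(318,245),.054)
s=camera("side")[0]; cv2.imwrite("pics/s_c5.png",cv2.resize(s[200:300,230:350,::-1],None,fx=5,fy=5,interpolation=cv2.INTER_CUBIC))
E
```

```text
time_s: 21.48
eef_pos: [0.4597, 0.0771, 0.1526]
eef_rot: [-0.0, -0.083, 0.997, -0.0]
wrist_force: [-0.0, -0.3, -0.5]
opening: 0.999
[0.45918874 0.07711663 0.1518753 ]
blue c mm [458.6  76.1] size 79.2 49.6 yaw 9.64 n 6333
```

View pics/w_c5c.png

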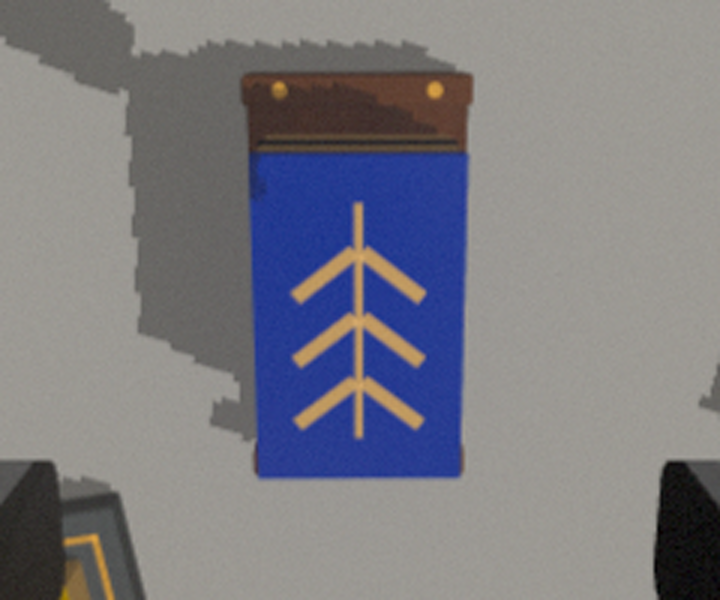

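View pics/s_c5.png

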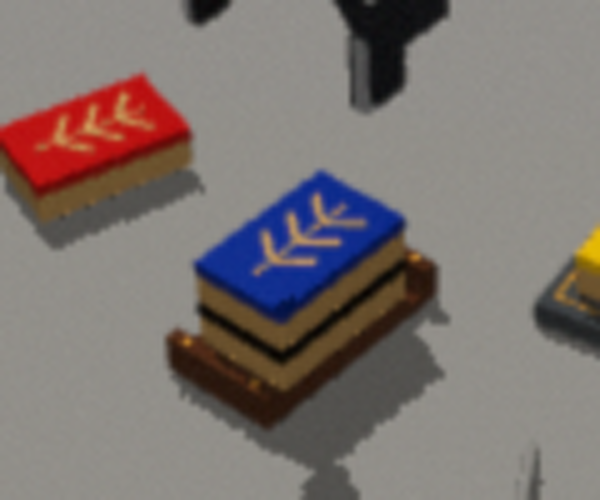

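Blue sits at (458.6, 76.1) and black was at (458.6, 76.3), so the stack is aligned. Red is next.

Run:
```python
from rel import *
go(453.7,233.7,142,82.4)
```

```text
opt 0 rv [-0.    -0.003  0.3  ] deg 17.2
opt 180 rv [ 4.000e-03 -1.000e-03 -2.842e+00] deg 162.8
shift mm [-20.9 155.3   9.5] TCP [458.9  77.1 151.5] t 21.58 q6 -1.83 open 1.00 F [-0.3 -0.2 -0.2]
```

```bash
python3 -m jog '[[[-5,38,2],[0,0,0.1],1],[[-21,155,9],[0,-0.003,0.3],1],[[-21,155,9],[0,-0.003,0.3],1],[[-21,155,9],[0,-0.003,0.3],1],[[-21,155,9],[0,-0.003,0.3],1],[[-21,155,9],[0,-0.003,0.3],1],[[-21,155,9],[0,-0.003,0.3],1],[[-21,155,9],[0,-0.003,0.3],1]]'
python3 - <<'E'
from rel import *
p,d,c,o,r=held("w_r1")
m=masks(p); uv=proj(c,[.4537,.2337,.023])[0].astype(int);print(uv); b=obj("red",p,c,m["red"],uv,.023)
if b is not None: go(*b[0],24,b[3]+90)
E
```

```text
time_s: 22.25
eef_pos: [0.4535, 0.2324, 0.1416]
eef_rot: [-0.001, 0.067, 0.998, -0.001]
wrist_force: [0.1, -0.7, 0.0]
opening: 1.002
[321 241]
red c mm [452.7 233.2] size 79.7 49.7 yaw -7.54 n 5647
opt 0 rv [-0.001 -0.001 -0.003] deg 0.2
opt 180 rv [-1.000e-03  2.000e-03  3.139e+00] deg 179.8
shift mm [  1.2   1.  117.9] TCP [453.8 232.2 141.9] t 22.30 q6 -1.20 open 1.00 F [ 0.7  0.  -0.1]
```

View pics/w_r1.png

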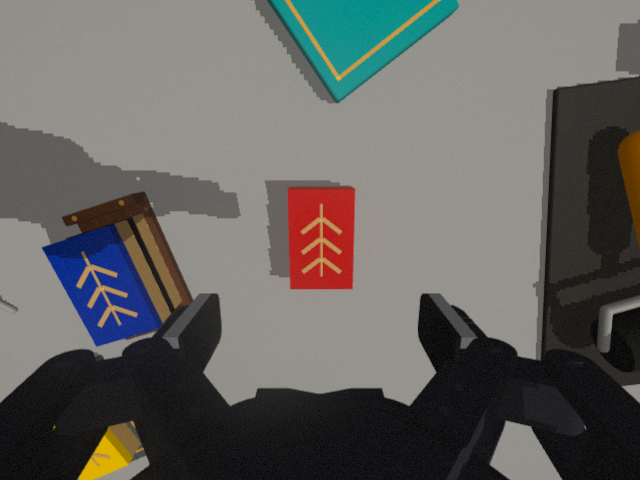

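```bash
python3 -m jog '[[[1.2,1,40],[0,0,-0.002],1],[[1.2,1,75],[0,0,-0.003],1],[[1.2,1,100],[0,0,-0.003],1],[[1.2,1,117],[0,0,-0.003],1],[[1.2,1,118],[0,0,-0.003],1],[[1.2,1,118],[0,0,-0.003],1],[[1.2,1,118],[0,0,-0.003],0.5],[[1.2,1,118],[0,0,-0.003],0.5],[[1.2,1,118],[0,0,-0.003],0.5],[[1.2,1,118],[0,0,-0.003],0.5],[[1.2,1,118],[0,0,-0.003],0.5],[[1.2,1,118],[0,0,-0.003],0.5],[[1.2,1,80],[0,0,0],0.5],[[1.2,1,40],[0,0,0],0.5],[[1.2,1,0],[0,0,0],0.5],[[1.2,1,-40],[0,0,0],0.5],[[1.2,1,-40],[0,0,0],0.5]]'
python3 - <<'E'
from rel import *
go(567,95,185,99.6)
E
```

```text
time_s: 23.72
eef_pos: [0.4579, 0.2349, 0.1916]
eef_rot: [0.007, 0.067, 0.998, 0.002]
wrist_force: [2.9, 0.1, 0.6]
opening: 0.562
opt 0 rv [ 0.003  0.015 -0.302] deg 17.3
opt 180 rv [ 0.021 -0.004  2.84 ] deg 162.7
shift mm [-126.7 -124.1    7.8] TCP [457.9 234.9 191.6] t 23.72 q6 -1.19 open 0.56 F [2.9 0.1 0.6]
```

```bash
python3 -m jog '[[[-28,-27,2],[0,0.01,-0.1],0.5],[[-127,-124,8],[0.003,0.014,-0.302],0.5],[[-127,-124,8],[0.003,0.014,-0.302],0.5],[[-127,-124,8],[0.003,0.014,-0.302],0.5],[[-127,-124,8],[0.003,0.014,-0.302],0.5],[[-127,-124,8],[0.003,0.014,-0.302],0.5],[[-127,-124,8],[0.003,0.014,-0.302],0.5],[[-127,-124,8],[0.003,0.014,-0.302],0.5],[[-127,-124,8],[0.003,0.014,-0.302],0.5]]'
python3 - <<'E'
from rel import *
p,d,c,o,r=held("w_c6"); go(459.1,76.8,100,99.6)
cv2.imwrite("pics/w_c6d.png",cv2.resize(p[0:240,220:420,::-1],None,fx=3.5,fy=2.5,interpolation=cv2.INTER_CUBIC))
for uv in [(300,260),(340,260),(300,345),(340,345)]:
    print(uv,px2tool(c,o,r,uv,np.median(d[uv[1]-2:uv[1]+3,uv[0]-2:uv[0]+3])).round(1))
E
```

```text
time_s: 24.47
eef_pos: [0.5664, 0.0963, 0.1849]
eef_rot: [0.0, -0.084, 0.996, -0.0]
wrist_force: [-0.3, 0.1, 0.1]
opening: 0.565
opt 0 rv [-0.     0.001  0.002] deg 0.1
opt 180 rv [-1.00e-03 -0.00e+00 -3.14e+00] deg 179.9
shift mm [109.2  -1.1  84.9] TCP [566.5  96.4 185. ] t 24.52 q6 -1.78 open 0.56 F [ 0.4  0.1 -0.1]
(300, 260) [[22.6 -8.7  3.6]]
(340, 260) [[22.6  8.1  3.6]]
(300, 345) [[-17.5  -9.3   3.5]]
(340, 345) [[-17.6   8.7   3.6]]
```

View pics/w_c6d.png

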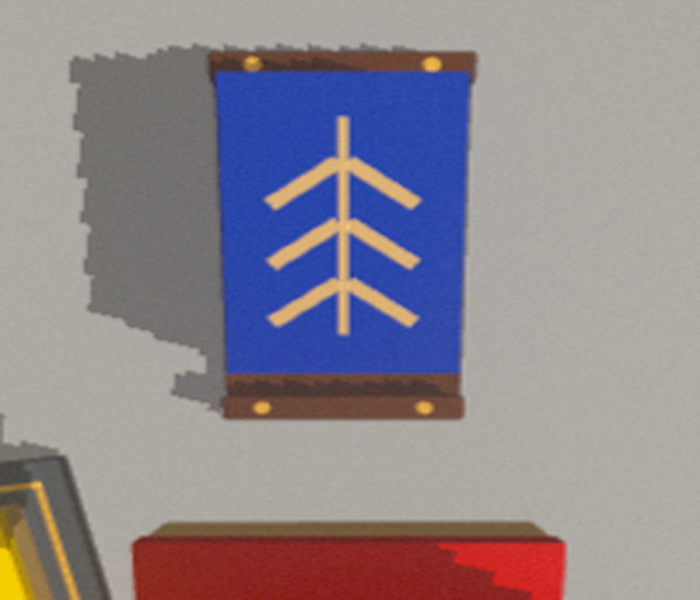

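Run:
```python
from stackgo import *
f=lambda L:np.array(L)/[3.5,2.5]+[220-.36,-.3]
a=np.load("pics/w_c6.npz",allow_pickle=True);p=a["p"];c=a["c"].item()
cv2.imwrite("pics/w_c6e.png",cv2.resize(p[200:240,245:395,::-1],None,fx=5,fy=10,interpolation=cv2.INTER_NEAREST))
rel(c,pose()[1],[(251,64),(432,64),(424,407.5),(262,407.5)],.020,[(216,72),(470,72),(460,374),(226,374)],.054,f)
run("w_c6",f,(216,72),(470,72),.054,(134,542),(565,542),3.6,54+26.6)
```

```text
target centre [458.7  75.9] x len 104.0 wid 40.1 yaw in tool -0.09
block centre [459.8  76.4] x len 80.2 wid 50.2 yaw in tool 0.10
block-target tool xy [-1.19  0.3 ] dyaw 0.18
below: width 50.1 yaw 0.01 centre tool [108.72  -1.57] world [459.6  76.5 184.9]
corners tool [ 41.1 -25.3   3.6] [41.  24.3  3.6] width 49.7 yaw in tool 0.03 deg centre tool xy [ 1.04 -0.52]
shift tool [107.68  -1.05] to z shift 104.35339788858968
rv tool level [-0.0002  0.0007 -0.    ]
```

View pics/w_c6e.png

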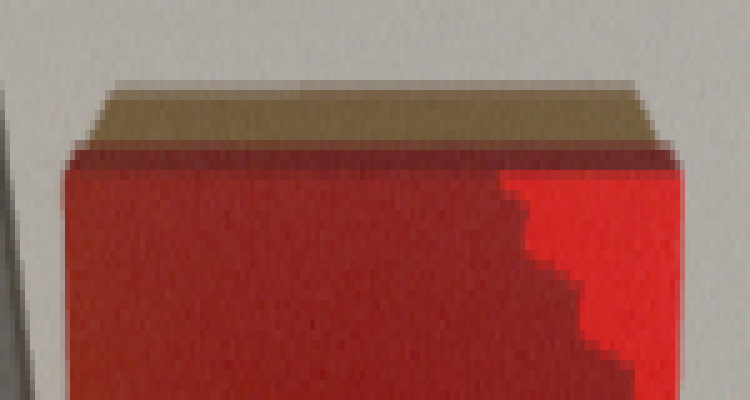

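```bash
python3 -m jog '[[[40,-1,5],[0,0,0],0.5],[[80,-1.2,20],[0,0,0],0.5],[[108,-1.2,50],[0,0,0],0.5],[[108,-1.2,75],[0,0,0],0.5],[[108,-1.2,87],[0,0,0],0.5],[[108,-1.2,92],[0,0,0],0.5],[[108,-1.2,92],[0,0,0],0.5],[[108,-1.2,92],[0,0,0],0.5],[[108,-1.2,92],[0,0,0],0.5]]'
python3 - <<'E'
from rel import *
go(460.3,77.2,80.6,99.6)
E
```

```text
time_s: 25.27
eef_pos: [0.4615, 0.0772, 0.0941]
eef_rot: [0.002, -0.085, 0.996, -0.0]
wrist_force: [0.4, 1.4, -0.8]
opening: 0.563
opt 0 rv [-0.001  0.003  0.003] deg 0.2
opt 180 rv [-5.000e-03 -1.000e-03 -3.139e+00] deg 179.8
shift mm [ 1.3  0.2 13.5] TCP [461.5  77.2  94.1] t 25.27 q6 -1.83 open 0.56 F [ 0.4  1.4 -0.8]
```

```bash
python3 -m jog '[[[1.3,0.2,2],[0,0.003,0.003],0.5],[[1.3,0.2,7],[0,0.003,0.003],0.5],[[1.3,0.2,11],[0,0.003,0.003],0.5],[[1.3,0.2,12.5],[0,0.003,0.003],0.5],[[1.3,0.2,13],[0,0.003,0.003],0.5],[[1.3,0.2,13],[0,0.003,0.003],0.5],[[1.3,0.2,13],[0,0.003,0.003],0.5]]'
python3 - <<'E'
from rel import *
go(460.3,77.2,80.6,99.6)
E
```

```text
time_s: 25.85
eef_pos: [0.4602, 0.0772, 0.081]
eef_rot: [-0.0, -0.083, 0.997, -0.0]
wrist_force: [0.7, -0.9, -0.6]
opening: 0.565
opt 0 rv [-0.001 -0.    -0.   ] deg 0.0
opt 180 rv [-0.000e+00  1.000e-03  3.141e+00] deg 180.0
shift mm [-0.1  0.   0.4] TCP [460.2  77.2  81. ] t 25.85 q6 -1.83 open 0.57 F [ 0.7 -0.9 -0.6]
```

```bash
python3 -m jog '[[[0,0,0.6],[0,0,0],0.5],[[0,0,1.1],[0,0,0],0.5],[[0,0,1.1],[0,0,0],0.5],[[0,0,1.1],[0,0,0],0.8],[[0,0,1.1],[0,0,0],0.8],[[0,0,1.1],[0,0,0],1],[[0,0,1.1],[0,0,0],1],[[0,0,-25],[0,0,0],1],[[0,0,-65],[0,0,0],1],[[0,0,-105],[0,0,0],1],[[0,0,-105],[0,0,0],1],[[0,0,-105],[0,0,0],1],[[0,0,-105],[0,0,0],1]]'
python3 - <<'E'
from rel import *
p,d,c,o,r=held("w_c7"); print(o["eef_pos"])
cv2.imwrite("pics/w_c7c.png",cv2.resize(p[140:340,200:440,::-1],None,fx=3,fy=3,interpolation=cv2.INTER_CUBIC))
m=masks(p); obj("red",p,c,m["red"],(318,245),.077)
s=camera("side")[0]; cv2.imwrite("pics/s_c7.png",cv2.resize(s[180:300,230:350,::-1],None,fx=5,fy=5,interpolation=cv2.INTER_CUBIC))
go(620,200,250,99.6)
E
```

```text
time_s: 26.93
eef_pos: [0.4601, 0.0773, 0.1859]
eef_rot: [0.0, -0.084, 0.997, -0.0]
wrist_force: [0.1, -1.0, 0.1]
opening: 1.001
[0.45943125 0.07731717 0.18501579]
red c mm [458.4  76.2] size 79.9 49.7 yaw 9.66 n 6055
opt 0 rv [-0.    -0.003 -0.   ] deg 0.2
opt 180 rv [-0.004  0.     3.141] deg 180.0
shift mm [-178.8   94.2  -65.9] TCP [459.2  77.3 184.6] t 27.03 q6 -1.83 open 1.00 F [-0.1 -0.1  0.2]
```

View pics/w_c7c.png

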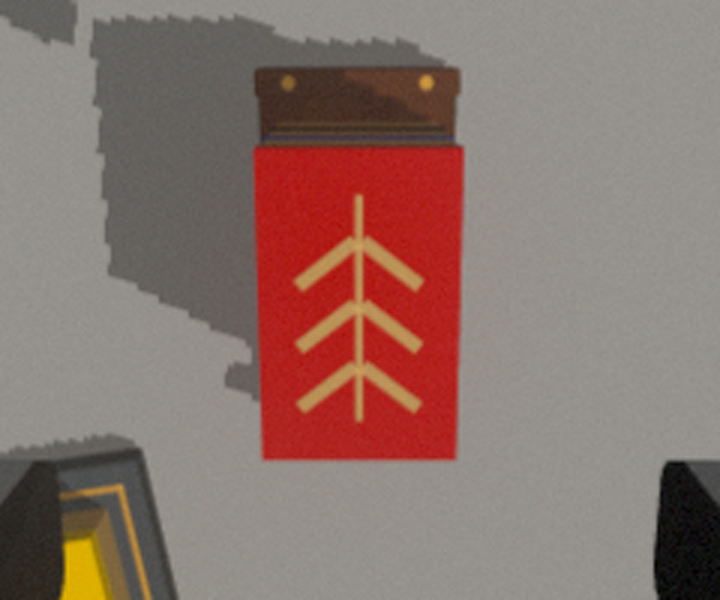

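View pics/s_c7.png

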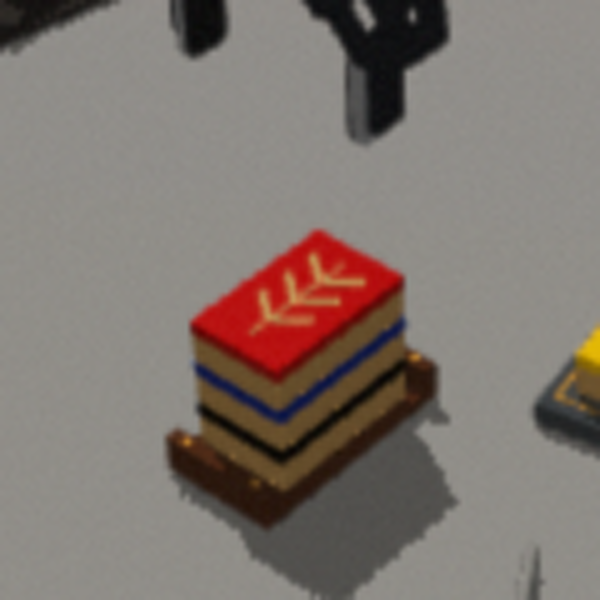

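Run:
```python
from rel import *
go(250,515,245,64.4)
```

```text
opt 0 rv [-0.001 -0.003  0.614] deg 35.2
opt 180 rv [ 4.000e-03 -1.000e-03 -2.528e+00] deg 144.8
shift mm [133.6 466.4 -60.1] TCP [459.2  77.3 184.6] t 27.03 q6 -1.83 open 1.00 F [-0.1 -0.1  0.2]
```

```bash
python3 -m jog '[[[0,0,-40],[0,0,0],1],[[0,20,-60],[0,0,0.05],1],[[134,466,-60],[0,-0.003,0.614],1],[[134,466,-60],[0,-0.003,0.614],1],[[134,466,-60],[0,-0.003,0.614],1],[[134,466,-60],[0,-0.003,0.614],1],[[134,466,-60],[0,-0.003,0.614],1],[[134,466,-60],[0,-0.003,0.614],1],[[134,466,-60],[0,-0.003,0.614],1],[[134,466,-60],[0,-0.003,0.614],1],[[134,466,-60],[0,-0.003,0.614],1],[[134,466,-60],[0,-0.003,0.614],1],[[134,466,-60],[0,-0.003,0.614],1],[[134,466,-60],[0,-0.003,0.614],1],[[134,466,-60],[0,-0.003,0.614],1],[[134,466,-60],[0,-0.003,0.614],1]]'
python3 - <<'E'
from rel import *
p=camera("top")[0]; cv2.imwrite("pics/top9.png",p[:,:,::-1]); c=get_calibration("top"); m=masks(p)
cv2.imwrite("pics/top9c.png",cv2.resize(p[170:310,200:440,::-1],None,fx=3.3,fy=3.3,interpolation=cv2.INTER_CUBIC))
obj("yellow",p,c,m["yellow"]&(cv2.cvtColor(p,cv2.COLOR_RGB2HSV)[...,1]>190),(353,216),.035); obj("red",p,c,m["red"],(320,275),.077); obj("blank",p,c,m["blank"],(447,279),.023)
a=cv2.imread("pics/top0.png")[:,:,::-1]
df=np.abs(a.astype(int)-p).max(2)>40
for n,(x,y,w,h) in dict(jar=(465,190,40,40),graver=(370,260,40,45),blank=(430,258,35,42),brayer=(115,215,70,95)).items(): print(n,"changed px",df[y:y+h,x:x+w].sum())
E
```

```text
time_s: 28.37
eef_pos: [0.2478, 0.5152, 0.2425]
eef_rot: [-0.001, 0.22, 0.976, -0.002]
wrist_force: [0.2, -0.2, -0.6]
opening: 1.005
yellow c mm [603.6  -1.5] size 79.0 48.6 yaw 19.13 n 511
red c mm [460.3  77.6] size 81.6 50.9 yaw 9.33 n 651
blank c mm [ 453.3 -223.9] size 78.5 50.3 yaw 10.67 n 687
jar changed px 0
graver changed px 0
blank changed px 0
brayer changed px 0
```

View pics/top9.png

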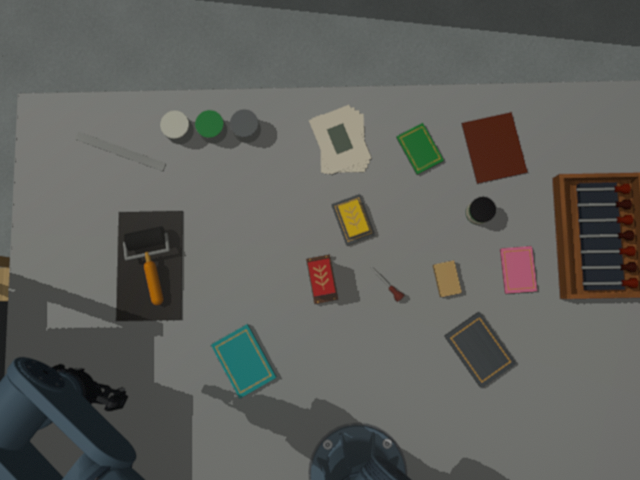

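View pics/top9c.png

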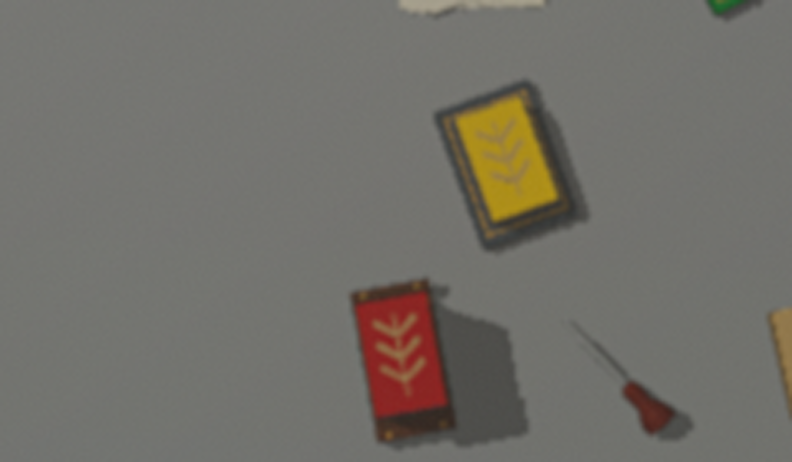

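Yellow agrees with the bed centre within 0.8 mm in the top view. Red agrees with the caddy centre within 1.5 mm, and the bystanders haven't moved. Handing in.

```bash
python3 -c "
from bench import *
print(hand_in())"
```

```text
the job is handed in; nothing more can be done
None
```

The job is handed in, at about 28 s on the robot's clock. The yellow block lies on the smaller dark bed. Black, blue and red are stacked in the caddy in that order from the bottom, ink sides up.

**Corrections on the way:** I regripped yellow once to move it about 1.3 mm, and black once to move it about 1.2 mm along its length.

**Last checks:**
- **Yellow:** the wrist camera put it within about 0.6 mm and 0.4° of the brass outline. The top camera agreed, with 0.7 mm and 0.2 mm between the centres.
- **Stack:** the wrist camera put all three block centres within about 0.3 mm of each other and square. The stack sits about 0.5–1.2 mm off the caddy's centre along its length.
- **Camera disagreement:** the top camera put red 1.4 mm from its own earlier caddy centre. The wrist camera put it about 0.4 mm from the caddy's centre. I left it as it was.
- **Bystanders:** the blank block, ink jar, graver and brayer showed no change between the first and last top pictures.
- **Forces:** the highest wrist-force reading I saw was about 9 N. The gripper was open and clear of everything at hand-in.

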